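Put the desk devices back on their own chargers and stands

ROBOT

A 6-joint arm with a two-finger parallel gripper is mounted at the origin on a cart in front of the work surface, level with it; the furniture and walls round the work are solid. World frame = base frame: x ahead of the robot, y to its left, z up, the work surface at z = 0. Lengths are in m, angles in rad, forces in N, time in s.
With the tool pointing down it reaches from about 0.3 to 0.775 m from the base axis. Payload 14.6 kg.
Tool frame: the origin (TCP) lies midway between the tips of the shut fingers; the grasp point (between the pads) lies hold_point_z behind it (hold_point_z is the distance from the TCP to the grasp point, in m); z points along the fingers, y is the line along which they close (so a half turn about z gives the same grasp; the last joint's range is limited). The gripper opens to 85 mm and grips with 20 to 120 N. Pads are 22 mm wide; open, the fingers measure 114 mm over their backs; the gripper's body (76 mm by 85 mm) begins 54 mm behind the grasp point. The pads swing forward as they close: fully open they stand 13 mm farther back than shut.
Start: joints at [-1.343, 0.3, 1.521, -0, 1.321, -0.067], TCP at [0.16, -0.526, 0.231] pointing down, gripper open.
Joint ranges: [-3.03, 3.03], [-0.79, 2.21], [0.23, 2.52], [-1.04, 4.18], [0, 3.07], [-2.55, 2.55]. Speed limits (rad/s): [2.22, 2.22, 2.57, 3.14, 3.14, 3.14].

INTERFACE

Orientations are given as a rotation vector (axis times angle).
In Python, from rig import * gives the robot as it stands. The module is installed in compiled form; this text tells all that it offers.
- The arm moves only by the shell command python3 -m crank 'ROWS' [OPENING] [FORCE]. ROWS is JSON, a list of rows, each an object of numbers: "x", "y", "z": the shift along the tool's x, y, z in mm; "rx", "ry", "rz": the turn, a rotation vector about the tool's x, y, z in degrees. A call has 1 to 10 rows; each row is the pose to reach, as a shift and turn from the pose commanded when the call began, along the tool's axes at that moment; what a row does not reach only later rows make up. A row lasts 1/10 s, in which the tool goes at most 50 mm and 8.59 degrees, less where a joint would pass 70% of its speed; a pose out of reach is approached as far as the arm can. A call with a gripper value outside its range is refused whole. OPENING is the finger opening in mm, from 0 to 85.4, set as the call begins (- or left out, the last holds). The fingers move at their own pace and stop on an object; FORCE is the grip in N (left out, the last holds). Time passes only in rows, so rows that repeat a pose let the fingers close. It gives the time, the measured TCP pose, the force, the opening and the grip force at its end, in the units of the state.
- read_state(): the state, without advancing time (a new reading comes with each control period).
- grab_frame(name): name is "side" or "top"; returns (picture, depth): 480x640x3 uint8, red, green, blue; 480x640 float32, m along the optical axis (not along the pixel's ray), 0 where there is no reading.
- get_calibration(name): a dict with "mtx" (3x3 intrinsics, pixels), "R" (3x3) and "t" (3): a world point X has camera coordinates R X + t. Camera axes: x right, y down, z forward; pixel columns grow to the right and rows downward; lengths in m; the calibration is good to about 2 mm. A picture is of the moment at which its call begins. get_calibration takes no time and is no camera call.
- hand_in(): hands the job in; it is judged then, once.
The state is a dict: "t": time; "joints": joint angles; "joint_velocities": joint speeds; "joint_efforts": joint torques, N m; "ee_pos": TCP position; "tool_rot": TCP orientation; "force": force on the tool from outside, world axes, zero at the start; "ft_torque": the same for the moment, N m; "width": finger opening in m; "gripper_force": force on a finger pad.
Only numpy, scipy, OpenCV 4.12 (cv2) and the standard library are available. Lean on these libraries where they do the work, as an engineer would, in place of code of your own. Each camera call takes 0.05 s, during which the arm holds its last target. There are 200 camera calls.

TASK

The devices on this desk have been left on the wrong holders. Put each on its own, right way up and fully down on the holder's floor: the handheld radio in the cradle with the notched end wall, its antenna out through the notch; the mouse in the oval cradle; the black power brick in the open metal stand with the four corners; the silver handset, now lying on the grey mouse mat, in the long rectangular dock. Three of them occupy each other's holders, so use the emptied mat or another free spot to get them round, and set everything down gently rather than dropping it.

Things in the scene. Friction and masses are not known exactly. Their poses are not given: they have to be found in the camera images.
- radio: loose black handheld radio on its back, at the start in the corner stand. Body 54 (x) x 110 (y) x 28 mm high, y -30 to +80; antenna (14 mm thick, at x +14) and knob (x -12) stick out of the -y end, the antenna to y -80, 8 mm clear of the underside. Origin on the underside, 25 mm from the body's middle towards the antenna; z up. Grip across x at y +25. 0.24 kg
- handset: loose silver handset (slim box with small screen and speaker grille), at the start on the mouse mat. 125 (x) x 55 (y) x 22 mm high. Origin at the middle of the underside, z up. Grip across y. 0.14 kg
- power_brick: loose plain black power brick with rounded edges, at the start lying crosswise on top of the oval cradle's rim. 108 (x) x 50 (y) x 28 mm high. Origin at the middle of the underside, z up. Grip across y. 0.22 kg
- mouse: loose computer mouse, pale pink over white, domed, at the start in the radio's cradle. 108 (x) x 60 (y) x 34 mm high; its solid body spans x -54 to +46. Origin at the middle of the underside, z up. Grip across y, low on its sides. 0.075 kg
- radio_cradle: fixed black cradle for the radio, 94 x 150 mm (y -50 to +100). Origin on its underside; origin and axes, seen from above, are where the seated radio's must be. Floor 10 mm above the origin; well 66 (x) x 122 mm (y -36 to +86). Side rails 7 mm, end walls 18 mm above the floor; the -y end wall has a notch 54 mm wide for antenna and knob: the other end wall blocks a reversed radio
- long_dock: fixed grey rectangular dock for the silver handset, 157 (x) x 87 (y) mm, empty at the start. Origin at the middle of its underside. Floor 10 mm above the origin, well 135 (x) x 65 (y) mm, rim 7 mm above the floor (13 mm in the middle of the +x end). Handset along x, either way round
- corner_stand: fixed open aluminium stand with a slotted plate, 130 (x) x 72 (y) mm, for the power brick. Origin at the middle, at desk level. Plate top 10 mm above the origin; four L-shaped corners, 7 mm above the plate, enclose 118 (x) x 60 (y) mm, open between them. Brick along x, either way round
- oval_cradle: fixed white oval cradle for the mouse, 136 (x) x 89 (y) mm. Origin at the middle of its underside. Floor 10 mm above the origin; a rounded rim, top 7 mm above the floor, encloses an oval of 116 (x) x 69 (y) mm. Mouse along x, pointing either way
- mouse_mat: fixed grey mouse mat, 180 (x) x 130 (y) x 3 mm, flat on the desk, origin at the middle of its underside. The handset lies on it at the start; once clear it is a free spot for any one thing
- mini_drawers: fixed white drawer unit in the middle of the desk, always in the same place, only an obstacle: 200 x 235 x 168 mm high, a roll of tape on top reaching 195 mm above the desk. Carry things over it higher than that, or round it. Origin at the middle of its underside
Mind the look-alikes: they are no part of the job. What is shaped like the radio but blue or yellow is not meant.

How it is judged:
By the outcome, as a careful person would: the job done as asked, in the order asked, and still so for the second after the job is handed in, with the robot touching nothing.
It also fails if it takes over 144 s, if anything falls off the work surface, if the arm or the gripper's body presses on something with over 40 N, if the wrist force passes 120 N, or if a joint passes its speed limit or range.

## Working session

There is one attempt and no reset: what is moved stays moved. The work goes in short steps, Python scripts to look and compute and a shell command to move; the robot and the scene stay as the last step left them, time stands still between calls to the robot, and variables do not carry over. Pictures are saved under pics/ and viewed, at most 14 in all, crops included, and the job is handed in when it is done.

```bash
mkdir -p pics && python3 - <<'E'
from rig import *
import cv2, numpy as np
s=read_state();print({k:np.round(v,3).tolist() for k,v in s.items()})
try: print(hold_point_z)
except Exception as e: print(e)
for n in("top","side"):
    p,d=grab_frame(n);cv2.imwrite(f"pics/{n}0.png",p[:,:,::-1]);np.save(f"pics/{n}0.npy",d)
    c=get_calibration(n);print(n,np.round(c["mtx"],1).tolist(),np.round(c["R"],3).tolist(),np.round(c["t"],3).tolist(),(d==0).mean())
E
```

```text
{'t': 0.0, 'joints': [-1.343, 0.3, 1.522, -0.0, 1.321, -0.067], 'joint_velocities': [0.0, -0.001, 0.0, 0.0, 0.002, -0.001], 'joint_efforts': [-0.002, -54.351, -36.18, -0.0, 0.004, -0.0], 'ee_pos': [0.16, -0.526, 0.231], 'tool_rot': [-3.106, -0.461, 0.0], 'force': [0.262, 1.028, -0.157], 'ft_torque': [-0.032, -0.036, 0.024], 'gripper_force': 0.0, 'width': 0.085}
0.0187
top [[434.7, 0.0, 320.4], [0.0, 434.7, 233.7], [0.0, 0.0, 1.0]] [[0.027, -0.999, -0.022], [-0.998, -0.026, -0.053], [0.052, 0.024, -0.998]] [0.115, 0.509, 1.323] 0.004039713541666667
side [[476.8, 0.0, 311.1], [0.0, 476.8, 229.8], [0.0, 0.0, 1.0]] [[-0.645, 0.764, 0.009], [0.577, 0.495, -0.65], [-0.501, -0.414, -0.76]] [0.251, -0.329, 1.53] 0.004127604166666667
```

View pics/top0.png

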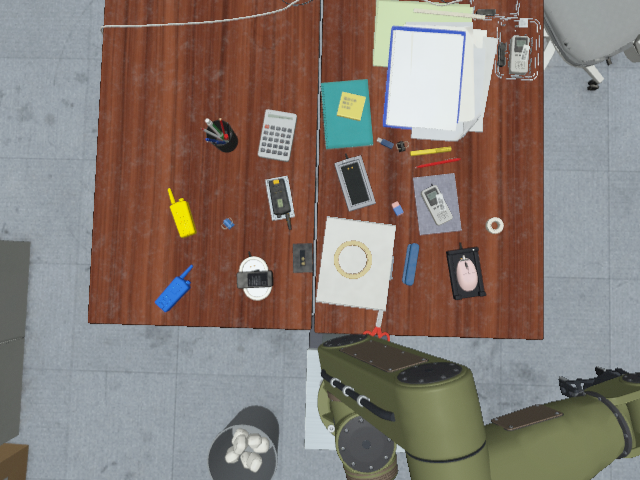

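View pics/side0.png

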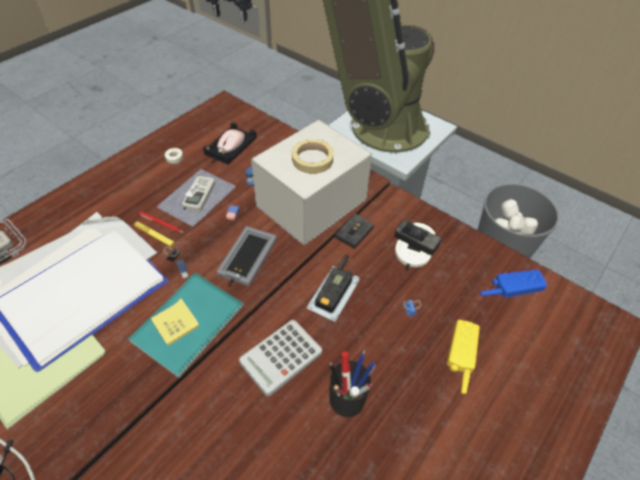

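The top view shows: handset on mat at (437,203), long dock (355,183), radio on stand (280,200) with antenna towards (289,228), brick on oval (255,279), and mouse in radio cradle (466,273). The drawers are at (355,262). I'll zoom in on these.

```bash
python3 - <<'E'
import cv2, numpy as np
p=cv2.imread("pics/top0.png")
C=[(437,205),(466,273),(282,202),(255,279)]
t=[cv2.resize(p[y-30:y+30,x-40:x+40],(400,300),interpolation=cv2.INTER_CUBIC) for x,y in C]
cv2.imwrite("pics/mos0.png",np.vstack([np.hstack(t[:2]),np.hstack(t[2:])]))
E
```

```text
(no output)
```

View pics/mos0.png

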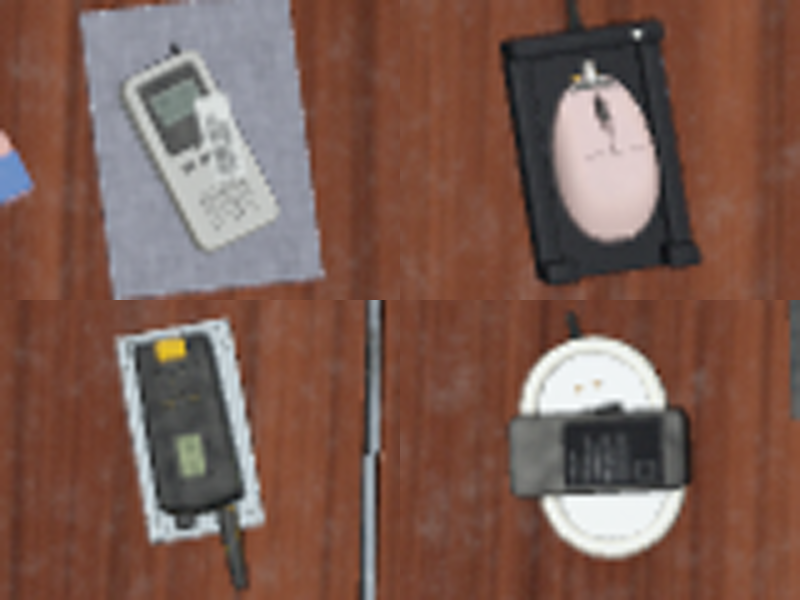

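Handset on the mat, mouse nose up the image, and the radio cradle's notch at the bottom (towards the robot). The radio antenna also points towards the robot and the brick lies crosswise on the oval. Next I'll measure from depth heights plus masks.

```bash
cat > h.py <<'E'
import cv2, numpy as np
from rig import *
def world(n,d):
    """XYZ map from a depth image"""
    c=get_calibration(n);K,R,t=c["mtx"],np.array(c["R"]),np.array(c["t"])
    v,u=np.mgrid[:480,:640]
    P=np.stack([(u-K[0][2])/K[0][0]*d,(v-K[1][2])/K[1][1]*d,d],-1)
    W=(P-t)@R; W[d==0]=np.nan
    return W
def ray(n,uv,z):
    """pixels -> world xy on plane z"""
    c=get_calibration(n);K,R,t=np.array(c["mtx"]),np.array(c["R"]),np.array(c["t"])
    o=-R.T@t; uv=np.asarray(uv,float).reshape(-1,2)
    D=np.c_[uv,np.ones(len(uv))]@np.linalg.inv(K).T@R
    return (o+D*((z-o[2])/D[:,2])[:,None])[:,:2]
def big(m):
    cs,_=cv2.findContours(m.astype(np.uint8),cv2.RETR_EXTERNAL,cv2.CHAIN_APPROX_NONE)
    return max(cs,key=cv2.contourArea) if cs else None
def rect(xy):
    """centre mm, long-axis angle deg (world), sizes mm"""
    (c,(w,h),a)=cv2.minAreaRect((np.asarray(xy)*1000).astype(np.float32))
    if h>w: w,h,a=h,w,a+90
    return np.round(c,1).tolist(),round((a+90)%180-90,1),[round(w,1),round(h,1)]
def roi(m,x,y,r=45):
    o=np.zeros_like(m);o[y-r:y+r,x-r:x+r]=m[y-r:y+r,x-r:x+r];return o
E
python3 - <<'E'
from h import *
p=cv2.imread("pics/top0.png");d=np.load("pics/top0.npy")
W=world("top",d);Z=W[...,2]*1000
C=dict(handset=(437,205),mouse=(466,273),radio=(282,202),brick=(255,279),dock=(355,183))
for k,(x,y) in C.items():
    print(k,"Z col",np.round(Z[y-35:y+36:3,x]).tolist(),"row",np.round(Z[y,x-30:x+31:3]).tolist())
hsv=cv2.cvtColor(p,cv2.COLOR_BGR2HSV)
for k,(x,y) in C.items(): print(k,[hsv[y+a,x].tolist() for a in range(-30,31,6)])
E
```

```text
handset Z col [2.0, 4.0, 2.0, 5.0, 4.0, 10.0, 25.0, 25.0, 31.0, 27.0, 21.0, 22.0, 22.0, 24.0, 21.0, 27.0, 21.0, 29.0, 18.0, 4.0, 4.0, -3.0, 0.0, 4.0] row [-1.0, 3.0, -0.0, 1.0, 8.0, 1.0, 3.0, 24.0, 29.0, 21.0, 23.0, 31.0, 26.0, 24.0, 4.0, 4.0, 6.0, 1.0, 6.0, 2.0, 7.0]
mouse Z col [-1.0, -1.0, -0.0, 6.0, 32.0, 11.0, 10.0, 18.0, 24.0, 33.0, 34.0, 46.0, 41.0, 48.0, 46.0, 38.0, 26.0, 27.0, 12.0, 7.0, 5.0, 2.0, 4.0, 1.0] row [-1.0, 6.0, -2.0, 0.0, -6.0, 14.0, 20.0, 27.0, 32.0, 38.0, 42.0, 44.0, 43.0, 38.0, 16.0, 18.0, 2.0, 2.0, 2.0, -3.0, -2.0]
radio Z col [-1.0, 4.0, 0.0, 10.0, 42.0, 46.0, 37.0, 41.0, 43.0, 38.0, 42.0, 38.0, 38.0, 42.0, 39.0, 39.0, 9.0, 8.0, 6.0, -0.0, 3.0, 1.0, 4.0, 2.0] row [0.0, 5.0, 2.0, 1.0, -1.0, -2.0, 10.0, 42.0, 38.0, 45.0, 39.0, 42.0, 39.0, 14.0, 5.0, -2.0, 7.0, -0.0, 3.0, -3.0, 0.0]
brick Z col [-4.0, 7.0, 7.0, -3.0, 14.0, 14.0, 9.0, 13.0, 15.0, 42.0, 45.0, 47.0, 45.0, 52.0, 50.0, 13.0, 11.0, 12.0, 17.0, 2.0, 1.0, 6.0, 2.0, 6.0] row [4.0, 4.0, 5.0, 4.0, 46.0, 40.0, 44.0, 48.0, 49.0, 47.0, 45.0, 47.0, 50.0, 47.0, 47.0, 44.0, 2.0, 3.0, 3.0, -1.0, -2.0]
dock Z col
[... 399 characters left out ...]
[116, 24, 160], [8, 149, 128]]
mouse [[8, 158, 118], [108, 23, 56], [105, 27, 56], [179, 24, 219], [2, 30, 135], [0, 23, 208], [2, 22, 222], [3, 31, 216], [177, 27, 95], [128, 22, 46], [8, 143, 109]]
radio [[8, 145, 111], [99, 25, 133], [60, 3, 86], [75, 7, 76], [120, 4, 72], [44, 36, 121], [75, 6, 81], [80, 10, 76], [8, 155, 123], [8, 144, 129], [9, 153, 122]]
brick [[7, 154, 109], [7, 149, 111], [100, 6, 246], [96, 5, 245], [105, 19, 53], [100, 25, 62], [108, 23, 56], [90, 4, 244], [37, 10, 235], [9, 157, 114], [7, 117, 118]]
dock [[8, 147, 116], [110, 14, 170], [90, 27, 48], [90, 21, 49], [90, 10, 49], [90, 22, 47], [90, 16, 47], [105, 10, 50], [90, 15, 50], [103, 13, 180], [9, 136, 126]]
```

```bash
python3 - <<'E'
from h import *
p=cv2.imread("pics/top0.png");d=np.load("pics/top0.npy")
Z=cv2.medianBlur((world("top",d)[...,2]*1000).astype(np.float32),3)
hsv=cv2.cvtColor(p,cv2.COLOR_BGR2HSV);S,V=hsv[...,1],hsv[...,2]
op=lambda m,k:cv2.morphologyEx(m.astype(np.uint8),cv2.MORPH_OPEN,np.ones((k,k)))
def go(name,m,x,y,z,r=45,k=5):
    c=big(roi(op(m,k),x,y,r)).reshape(-1,2);print(name,rect(ray("top",c,z)),len(c))
    return c
O=[]
O+=[go("handset",Z>14,437,205,.0195)]
O+=[go("radio",Z>26,282,202,.032,k=9)]
O+=[go("brick",Z>32,255,279,.0385)]
O+=[go("mouse",(S<70)&(V>85)&(Z>12),468,273,.022,r=30)]
sat=S<95
O+=[go("cradle",sat,466,273,.010)]
O+=[go("dock",sat,355,183,.0085,r=32)]
O+=[go("dockfloor",(V<85)&(S<95),355,183,.0115,r=32)]
O+=[go("stand",sat,282,202,.007,r=32)]
c=go("oval",(S<60)&(V>170),255,279,.0085,r=30)
h=cv2.convexHull(c);(e)=cv2.fitEllipse(h.astype(np.float32));print("ell",ray("top",[e[0]],.0085)*1000,e)
O+=[c,go("mat",sat,437,205,.0015,r=35)]
# antenna tip
q=cv2.resize(cv2.drawContours(p.copy(),[o.reshape(-1,1,2) for o in O],-1,(0,255,0),1)[145:310,230:500],None,fx=2.9,fy=2.9,interpolation=cv2.INTER_NEAREST)
cv2.imwrite("pics/cont.png",q)
E
```

```text
handset ([605.4, -224.4], 27.3, [119.2, 56.2]) 97
radio ([615.9, 258.2], 11.2, [110.5, 49.9]) 100
brick ([362.6, 322.5], -88.4, [106.2, 48.1]) 104
mouse ([394.8, -317.3], 1.5, [96.4, 63.0]) 82
cradle ([397.1, -316.9], 9.6, [151.1, 96.5]) 154
dock ([667.7, 27.0], 18.2, [162.7, 90.2]) 146
dockfloor ([665.7, 26.5], 18.3, [122.8, 53.3]) 108
stand ([614.5, 259.0], 12.0, [133.6, 75.4]) 135
oval ([408.5, 333.8], -88.4, [80.8, 40.1]) 65
ell [[395.47463465 333.42350811]] ((253.00155639648438, 267.71649169921875), (23.03473663330078, 26.560123443603516), 89.43653869628906)
mat ([608.7, -229.4], 7.6, [183.1, 132.2]) 196
```

View pics/cont.png

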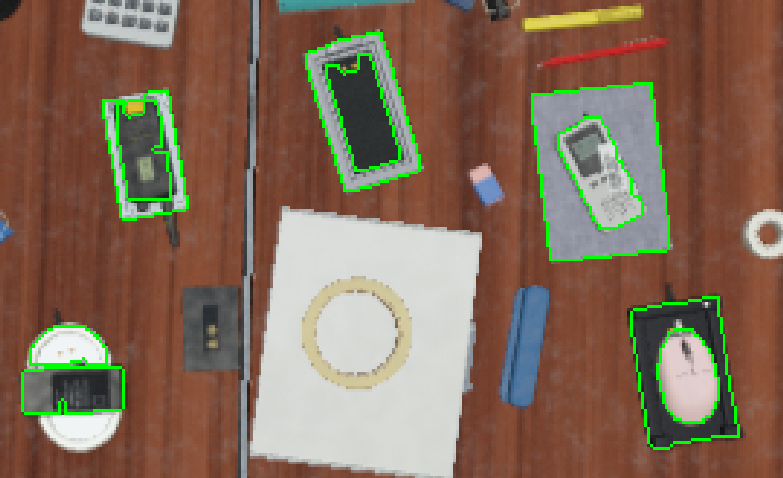

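The outlines fit well. Only the oval is split by the brick, so I'll redo it once the brick is gone. Next comes a helper for move offsets, plus the mouse and oval angles.

```bash
cat > g.py <<'E'
import sys, json, numpy as np
from scipy.spatial.transform import Rotation as T
from rig import *
# usage: g.py "x y z yaw" ... (mm, deg): tool-frame shift/turn from present pose, then from goal to goal
s=read_state();p=np.array(s["ee_pos"])*1000;R=T.from_rotvec(s["tool_rot"])
print("t %.1f pos %s yaw %.1f F %s w %.1f g %.0f"%(s["t"],p.round(1),np.degrees(np.arctan2(*R.as_matrix()[[1,0],0])),np.round(s["force"],1),s["width"]*1000,s["gripper_force"]))
for a in sys.argv[1:]:
    x,y,z,w=map(float,a.split());G=T.from_euler("z",w,degrees=True)*T.from_rotvec([np.pi,0,0])
    print(a,"->",R.inv().apply(np.array([x,y,z])-p).round(1),(R.inv()*G).as_rotvec(degrees=True).round(1))
    p,R=np.array([x,y,z]),G
E
python3 g.py "605 -224 150 27.3" "605 -224 10 27.3" "605 -224 90 27.3" "667 27 90 18.2" "667 27 18 18.2"
python3 - <<'E'
from h import *
p=cv2.imread("pics/top0.png")
hsv=cv2.cvtColor(p,cv2.COLOR_BGR2HSV).astype(int);S,V=hsv[...,1],hsv[...,2]
def pca(name,m,z):
    xy=ray("top",np.argwhere(m)[:,::-1],z);c=xy.mean(0);w,v=np.linalg.eigh(np.cov((xy-c).T));a=v[:,1]
    print(name,(c*1000).round(1),np.degrees(np.arctan2(a[1],a[0])).round(1),(np.sqrt(w)*2000*np.array([2,2])).round())
m=roi((S<70)&(V>120),468,273,30);m=cv2.morphologyEx(m.astype(np.uint8),cv2.MORPH_OPEN,np.ones((5,5)));pca("mouse",m>0,.022)
m=roi((S<60)&(V>150),255,279,35).astype(np.uint8);h=cv2.convexHull(np.argwhere(m)[:,::-1].astype(np.int32).reshape(-1,1,2))
k=np.zeros((480,640),np.uint8);cv2.fillPoly(k,[h],1);pca("oval",k>0,.0085)
c=roi(cv2.morphologyEx(((p[...,0]>150)).astype(np.uint8),cv2.MORPH_OPEN,np.ones((5,5))),355,265,60)
q=big(c);print("drawers",cv2.boundingRect(q),rect(ray("top",q.reshape(-1,2),.168)))
E
```

```text
t 0.1 pos [ 159.8 -526.1  230.8] yaw 16.9 F [-0.1  0.3  0.3] w 85.4 g 0
605 -224 150 27.3 -> [ 513.8 -159.6   81. ] [ -0.1  -0.  -10.4]
605 -224 10 27.3 -> [  0.  -0. 140.] [0. 0. 0.]
605 -224 90 27.3 -> [  0.   0. -80.] [0. 0. 0.]
667 27 90 18.2 -> [ 170.2 -194.6   -0. ] [ 0.  -0.   9.1]
667 27 18 18.2 -> [ 0. -0. 72.] [0. 0. 0.]
mouse [ 390.3 -317.9] -168.0 [63. 96.]
oval [364.5 326.5] -164.4 [ 96. 143.]
drawers (316, 217, 80, 94) ([420.8, 24.0], -6.0, [234.5, 194.3])
```

```bash
python3 -m crank '[{"x":514,"y":-160,"z":80,"rz":-10.4},{"x":514,"y":-160,"z":80,"rz":-10.4},{"x":514,"y":-160,"z":80,"rz":-10.4},{"x":514,"y":-160,"z":80,"rz":-10.4},{"x":514,"y":-160,"z":80,"rz":-10.4},{"x":514,"y":-160,"z":80,"rz":-10.4},{"x":514,"y":-160,"z":80,"rz":-10.4},{"x":514,"y":-160,"z":80,"rz":-10.4},{"x":514,"y":-160,"z":80,"rz":-10.4},{"x":514,"y":-160,"z":80,"rz":-10.4}]' 85 && python3 g.py "605 -224 60 27.3" "605 -224 10 27.3"
```

```text
schema error: expected keys x, y, z, rx, ry, rz
```

```bash
python3 -m crank '[{"x":514,"y":-160,"z":80,"rx":0,"ry":0,"rz":-10.4},{"x":514,"y":-160,"z":80,"rx":0,"ry":0,"rz":-10.4},{"x":514,"y":-160,"z":80,"rx":0,"ry":0,"rz":-10.4},{"x":514,"y":-160,"z":80,"rx":0,"ry":0,"rz":-10.4},{"x":514,"y":-160,"z":80,"rx":0,"ry":0,"rz":-10.4},{"x":514,"y":-160,"z":80,"rx":0,"ry":0,"rz":-10.4},{"x":514,"y":-160,"z":80,"rx":0,"ry":0,"rz":-10.4},{"x":514,"y":-160,"z":80,"rx":0,"ry":0,"rz":-10.4},{"x":514,"y":-160,"z":80,"rx":0,"ry":0,"rz":-10.4},{"x":514,"y":-160,"z":80,"rx":0,"ry":0,"rz":-10.4}]' 85 && python3 g.py "605 -224 60 27.3" "605 -224 10 27.3"
```

```text
t: 1.1
ee_pos: [0.5703, -0.2469, 0.1572]
tool_rot: [-3.053, -0.741, 0.001]
force: [-1.3, -1.5, 0.2]
width: 0.0847
gripper_force: 0.0
t 1.1 pos [ 570.3 -246.9  157.2] yaw 27.3 F [-1.3 -1.5  0.2] w 84.7 g 0
605 -224 60 27.3 -> [41.3 -4.4 97.1] [-0.  0. -0.]
605 -224 10 27.3 -> [ 0. -0. 50.] [0. 0. 0.]
```

```bash
python3 -m crank '[{"x":41,"y":-4,"z":97,"rx":0,"ry":0,"rz":0},{"x":41,"y":-4,"z":97,"rx":0,"ry":0,"rz":0},{"x":41,"y":-4,"z":97,"rx":0,"ry":0,"rz":0},{"x":41,"y":-4,"z":97,"rx":0,"ry":0,"rz":0},{"x":41,"y":-4,"z":97,"rx":0,"ry":0,"rz":0}]' 85 && python3 g.py "605.4 -224.4 10 27.3" && python3 - <<'E'
from h import *
p,d=grab_frame("side");cv2.imwrite("pics/s1.png",cv2.resize(p[110:260,110:310,::-1],None,fx=3,fy=3))
E
```

```text
t: 1.6
ee_pos: [0.6039, -0.2271, 0.0632]
tool_rot: [3.051, 0.74, 0.004]
force: [-0.4, -0.4, 0.4]
width: 0.0846
gripper_force: 0.0
t 1.6 pos [ 603.9 -227.1   63.2] yaw 27.3 F [-0.4 -0.4  0.4] w 84.6 g 0
605.4 -224.4 10 27.3 -> [ 2.5 -1.9 53.2] [ 0.1 -0.1 -0. ]
```

View pics/s1.png

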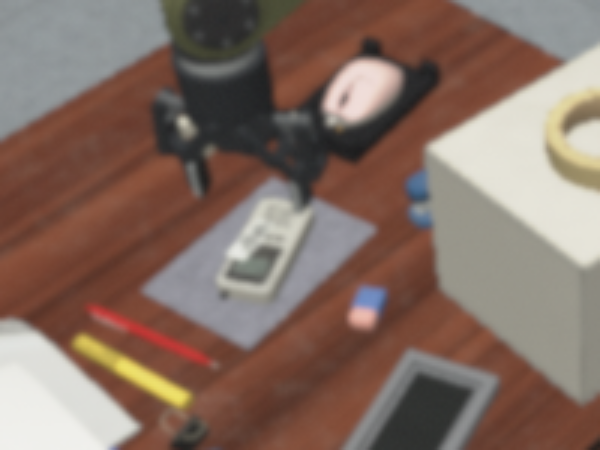

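The fingers straddle the handset, at crop (195,180) and (303,195). Now I'll descend and grip.

```bash
python3 -m crank '[{"x":0,"y":0,"z":30,"rx":0,"ry":0,"rz":0},{"x":0,"y":0,"z":50,"rx":0,"ry":0,"rz":0},{"x":0,"y":0,"z":50,"rx":0,"ry":0,"rz":0},{"x":0,"y":0,"z":50,"rx":0,"ry":0,"rz":0}]' 85 && python3 g.py "605.4 -224.4 10 27.3"
```

```text
t: 2.05
ee_pos: [0.604, -0.2269, 0.0129]
tool_rot: [3.052, 0.74, 0.003]
force: [0.8, 0.4, 0.4]
width: 0.085
gripper_force: 0.0
t 2.0 pos [ 604.  -226.9   12.9] yaw 27.3 F [0.8 0.4 0.4] w 85.0 g 0
605.4 -224.4 10 27.3 -> [ 2.3 -1.6  2.9] [ 0.1 -0.1 -0. ]
```

```bash
python3 -m crank '[{"x":2,"y":-2,"z":3,"rx":0,"ry":0,"rz":0},{"x":2,"y":-2,"z":3,"rx":0,"ry":0,"rz":0}]' 85 && python3 -m crank '[{"x":0,"y":0,"z":0,"rx":0,"ry":0,"rz":0},{"x":0,"y":0,"z":0,"rx":0,"ry":0,"rz":0},{"x":0,"y":0,"z":0,"rx":0,"ry":0,"rz":0},{"x":0,"y":0,"z":0,"rx":0,"ry":0,"rz":0},{"x":0,"y":0,"z":0,"rx":0,"ry":0,"rz":0},{"x":0,"y":0,"z":0,"rx":0,"ry":0,"rz":0}]' 40 40 && python3 g.py "605.4 -224.4 90 27.3" "667 27 90 18.2" "667 27 18 18.2"
```

```text
t: 2.25
ee_pos: [0.6049, -0.2233, 0.009]
tool_rot: [3.052, 0.741, 0.002]
force: [0.2, -0.8, 0.4]
width: 0.085
gripper_force: 0.0
t: 2.85
ee_pos: [0.6047, -0.2235, 0.0085]
tool_rot: [3.052, 0.741, 0.001]
force: [-1.1, 0.4, 5.8]
width: 0.0526
gripper_force: 42.7
t 2.9 pos [ 604.7 -223.5    8.5] yaw 27.3 F [-1.1  0.4  5.8] w 52.6 g 43
605.4 -224.4 90 27.3 -> [  0.2   1.1 -81.5] [ 0. -0. -0.]
667 27 90 18.2 -> [ 170.  -195.1   -0. ] [ 0.  -0.   9.1]
667 27 18 18.2 -> [ 0. -0. 72.] [0. 0. 0.]
```

```bash
python3 -m crank '[{"x":0,"y":0,"z":-20,"rx":0,"ry":0,"rz":0},{"x":0,"y":0,"z":-60,"rx":0,"ry":0,"rz":0},{"x":170,"y":-195,"z":-62,"rx":0,"ry":0,"rz":9.1},{"x":170,"y":-195,"z":-62,"rx":0,"ry":0,"rz":9.1},{"x":170,"y":-195,"z":-62,"rx":0,"ry":0,"rz":9.1},{"x":170,"y":-195,"z":-62,"rx":0,"ry":0,"rz":9.1},{"x":170,"y":-195,"z":-62,"rx":0,"ry":0,"rz":9.1},{"x":170,"y":-195,"z":-62,"rx":0,"ry":0,"rz":9.1},{"x":170,"y":-195,"z":-62,"rx":0,"ry":0,"rz":9.1},{"x":170,"y":-195,"z":-62,"rx":0,"ry":0,"rz":9.1}]' && python3 g.py "667 27 18 18.2" && python3 - <<'E'
from h import *
p,d=grab_frame("top");np.save("pics/t2.npy",d);cv2.imwrite("pics/t2.png",p[:,:,::-1])
s,_=grab_frame("side")
cv2.imwrite("pics/t2c.png",np.hstack([cv2.resize(p[133:233,305:405,::-1],(400,400)),cv2.resize(s[200:300,200:300,::-1],(400,400))]))
E
```

```text
t: 3.85
ee_pos: [0.6658, 0.0269, 0.0695]
tool_rot: [3.102, 0.496, -0.001]
force: [-0.5, -0.6, -1.7]
width: 0.0529
gripper_force: 42.5
t 3.9 pos [665.8  26.9  69.5] yaw 18.2 F [-0.5 -0.6 -1.7] w 52.9 g 43
667 27 18 18.2 -> [ 1.2  0.3 51.5] [-0.  0. -0.]
```

View pics/t2c.png

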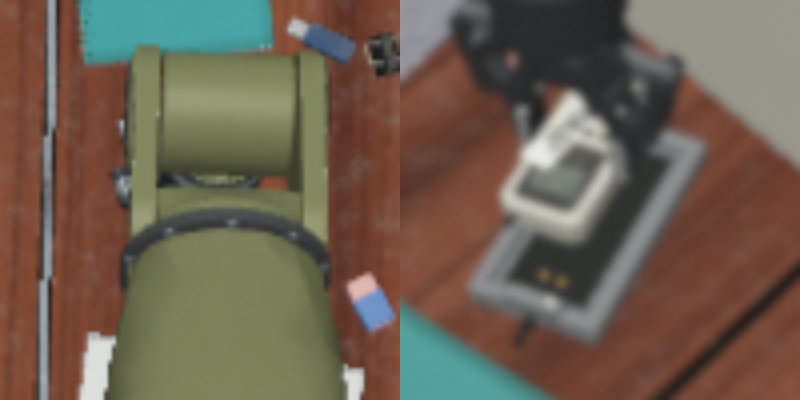

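The handset hangs level over the dock and lines up with it (handset end at (555,215) in the side crop). Now lowering it.

```bash
python3 -m crank '[{"x":1,"y":0,"z":20,"rx":0,"ry":0,"rz":0},{"x":1,"y":0,"z":35,"rx":0,"ry":0,"rz":0},{"x":1,"y":0,"z":45,"rx":0,"ry":0,"rz":0},{"x":1,"y":0,"z":50,"rx":0,"ry":0,"rz":0},{"x":1,"y":0,"z":53,"rx":0,"ry":0,"rz":0},{"x":1,"y":0,"z":53,"rx":0,"ry":0,"rz":0}]' && python3 g.py "667 27 15.5 18.2"
```

```text
t: 4.55
ee_pos: [0.667, 0.0281, 0.0168]
tool_rot: [-3.102, -0.497, 0.0]
force: [-0.6, 0.9, 0.1]
width: 0.0526
gripper_force: 42.5
t 4.5 pos [667.   28.1  16.8] yaw 18.2 F [-0.6  0.9  0.1] w 52.6 g 43
667 27 15.5 18.2 -> [-0.4  1.1  1.3] [-0.  0. -0.]
```

```bash
python3 -m crank '[{"x":0,"y":1,"z":1,"rx":0,"ry":0,"rz":0},{"x":0,"y":1,"z":2,"rx":0,"ry":0,"rz":0},{"x":0,"y":1,"z":2,"rx":0,"ry":0,"rz":0}]' && python3 g.py "390.3 -317.9 110 12"
```

```text
t: 4.85
ee_pos: [0.6677, 0.0271, 0.0155]
tool_rot: [3.102, 0.497, 0.002]
force: [-1.2, -1.7, 2.7]
width: 0.0526
gripper_force: 42.9
t 4.8 pos [667.7  27.1  15.5] yaw 18.2 F [-1.2 -1.7  2.7] w 52.6 g 43
390.3 -317.9 110 12 -> [-371.1  241.3  -94.7] [ 0.  -0.1  6.2]
```

```bash
python3 -m crank '[{"x":0,"y":0,"z":0,"rx":0,"ry":0,"rz":0},{"x":0,"y":0,"z":0,"rx":0,"ry":0,"rz":0},{"x":0,"y":0,"z":0,"rx":0,"ry":0,"rz":0},{"x":0,"y":0,"z":-10,"rx":0,"ry":0,"rz":0},{"x":0,"y":0,"z":-60,"rx":0,"ry":0,"rz":0},{"x":-40,"y":70,"z":-80,"rx":0,"ry":0,"rz":0},{"x":-40,"y":70,"z":-80,"rx":0,"ry":0,"rz":0}]' 85 && python3 -m crank '[{"x":-97,"y":149,"z":-15,"rx":0,"ry":0,"rz":0},{"x":-97,"y":149,"z":-15,"rx":0,"ry":0,"rz":0},{"x":-97,"y":149,"z":-15,"rx":0,"ry":0,"rz":0},{"x":-97,"y":149,"z":-15,"rx":0,"ry":0,"rz":0},{"x":-331,"y":171,"z":-15,"rx":0,"ry":0,"rz":6.2},{"x":-331,"y":171,"z":-15,"rx":0,"ry":0,"rz":6.2},{"x":-331,"y":171,"z":-15,"rx":0,"ry":0,"rz":6.2},{"x":-331,"y":171,"z":-15,"rx":0,"ry":0,"rz":6.2},{"x":-331,"y":171,"z":-15,"rx":0,"ry":0,"rz":6.2},{"x":-331,"y":171,"z":-15,"rx":0,"ry":0,"rz":6.2}]' && python3 -m crank '[{"x":0,"y":0,"z":0,"rx":0,"ry":0,"rz":0}]' && python3 g.py "390.3 -317.9 16 12"
```

```text
t: 5.55
ee_pos: [0.6516, -0.0532, 0.0978]
tool_rot: [3.101, 0.498, 0.005]
force: [-0.0, -0.6, -0.4]
width: 0.0847
gripper_force: 0.0
t: 6.55
ee_pos: [0.3873, -0.319, 0.1107]
tool_rot: [3.124, 0.323, 0.0]
force: [-0.6, 0.2, 0.2]
width: 0.0847
gripper_force: 0.0
t: 6.65
ee_pos: [0.3902, -0.318, 0.1107]
tool_rot: [3.124, 0.326, 0.002]
force: [0.7, -0.6, 0.0]
width: 0.0849
gripper_force: 0.0
t 6.7 pos [ 390.2 -318.   110.7] yaw 11.9 F [ 0.7 -0.6  0. ] w 84.9 g 0
390.3 -317.9 16 12 -> [ 0.1 -0.2 94.7] [ 0.1 -0.1 -0.1]
```

```bash
python3 -m crank '[{"x":0,"y":0,"z":40,"rx":0,"ry":0,"rz":0},{"x":0,"y":0,"z":75,"rx":0,"ry":0,"rz":0},{"x":0,"y":0,"z":92,"rx":0,"ry":0,"rz":0},{"x":0,"y":0,"z":95,"rx":0,"ry":0,"rz":0},{"x":0,"y":0,"z":95,"rx":0,"ry":0,"rz":0}]' && python3 - <<'E'
from h import *
p,d=grab_frame("top");np.save("pics/t3.npy",d);cv2.imwrite("pics/t3.png",p[:,:,::-1])
s,_=grab_frame("side");cv2.imwrite("pics/s3.png",s[:,:,::-1])
cv2.imwrite("pics/t3c.png",np.hstack([cv2.resize(p[148:218,320:390,::-1],(400,400)),cv2.resize(s[90:190,180:280,::-1],(400,400))]))
E
```

```text
t: 7.15
ee_pos: [0.3909, -0.3173, 0.015]
tool_rot: [-3.124, -0.33, 0.0]
force: [-0.6, -0.5, 0.3]
width: 0.0853
gripper_force: 0.0
```

View pics/t3c.png

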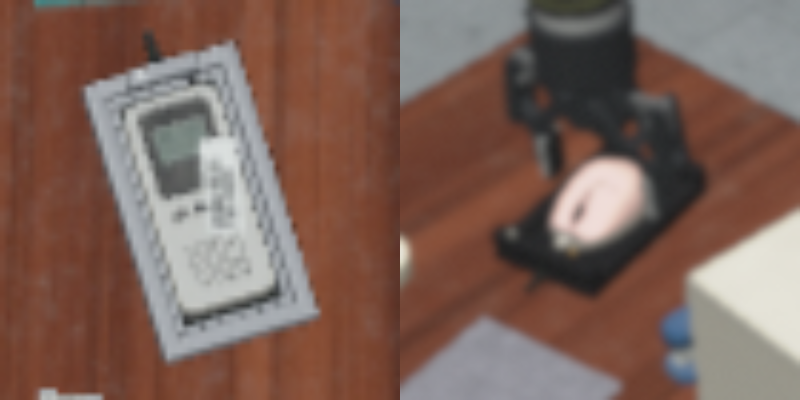

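Handset is seated with a gap all round at (200,200) in the left crop. The mouse is between the fingers, at (548,165) and (672,170). Now gripping it.

```bash
python3 -m crank '[{"x":0,"y":0,"z":0,"rx":0,"ry":0,"rz":0},{"x":0,"y":0,"z":0,"rx":0,"ry":0,"rz":0},{"x":0,"y":0,"z":0,"rx":0,"ry":0,"rz":0},{"x":0,"y":0,"z":0,"rx":0,"ry":0,"rz":0},{"x":0,"y":0,"z":0,"rx":0,"ry":0,"rz":0}]' 45 30 && python3 -m crank '[{"x":0,"y":0,"z":-10,"rx":0,"ry":0,"rz":0},{"x":0,"y":0,"z":-25,"rx":0,"ry":0,"rz":0},{"x":0,"y":0,"z":-25,"rx":0,"ry":0,"rz":0}]' && python3 g.py "600 -230 45 10" "600 -230 8.5 10"
```

```text
t: 7.75
ee_pos: [0.3908, -0.3186, 0.0165]
tool_rot: [3.122, 0.328, 0.003]
force: [-3.6, 0.1, 13.3]
width: 0.057
gripper_force: 29.3
t: 8.05
ee_pos: [0.3908, -0.3182, 0.0418]
tool_rot: [3.122, 0.328, 0.003]
force: [0.4, -0.4, -0.7]
width: 0.057
gripper_force: 29.4
t 8.1 pos [ 390.8 -318.2   41.8] yaw 12.0 F [ 0.4 -0.4 -0.7] w 57.0 g 29
600 -230 45 10 -> [222.9 -42.8  -2.9] [ 0.1 -0.1  2. ]
600 -230 8.5 10 -> [ 0.  -0.  36.5] [0. 0. 0.]
```

```bash
python3 -m crank '[{"x":223,"y":-43,"z":-20,"rx":0,"ry":0,"rz":2},{"x":223,"y":-43,"z":-20,"rx":0,"ry":0,"rz":2},{"x":223,"y":-43,"z":-20,"rx":0,"ry":0,"rz":2},{"x":223,"y":-43,"z":-20,"rx":0,"ry":0,"rz":2},{"x":223,"y":-43,"z":-20,"rx":0,"ry":0,"rz":2},{"x":223,"y":-43,"z":10,"rx":0,"ry":0,"rz":2},{"x":223,"y":-43,"z":25,"rx":0,"ry":0,"rz":2},{"x":223,"y":-43,"z":30,"rx":0,"ry":0,"rz":2},{"x":223,"y":-43,"z":31,"rx":0,"ry":0,"rz":2}]' && python3 -m crank '[{"x":0,"y":0,"z":1,"rx":0,"ry":0,"rz":0},{"x":0,"y":0,"z":2,"rx":0,"ry":0,"rz":0},{"x":0,"y":0,"z":2,"rx":0,"ry":0,"rz":0}]' && python3 g.py
```

```text
t: 8.95
ee_pos: [0.5989, -0.2288, 0.0097]
tool_rot: [-3.129, -0.273, 0.001]
force: [-7.0, 9.4, 16.8]
width: 0.057
gripper_force: 34.7
t: 9.25
ee_pos: [0.599, -0.229, 0.0094]
tool_rot: [-3.129, -0.273, -0.0]
force: [-13.4, 11.9, 28.9]
width: 0.0568
gripper_force: 37.8
t 9.2 pos [ 599.  -229.     9.4] yaw 10.0 F [-13.4  11.9  28.9] w 56.8 g 38
```

```bash
python3 -m crank '[{"x":0,"y":0,"z":-2,"rx":0,"ry":0,"rz":0},{"x":0,"y":0,"z":-2,"rx":0,"ry":0,"rz":0}]' && python3 -m crank '[{"x":0,"y":0,"z":0,"rx":0,"ry":0,"rz":0},{"x":0,"y":0,"z":0,"rx":0,"ry":0,"rz":0},{"x":0,"y":0,"z":0,"rx":0,"ry":0,"rz":0},{"x":0,"y":0,"z":-40,"rx":0,"ry":0,"rz":0},{"x":0,"y":0,"z":-90,"rx":0,"ry":0,"rz":0},{"x":0,"y":0,"z":-100,"rx":0,"ry":0,"rz":0},{"x":0,"y":0,"z":-100,"rx":0,"ry":0,"rz":0}]' 85 && python3 g.py "640 0 115 11.2" "615.9 258.2 115 11.2" "615.9 258.2 19 11.2"
```

```text
t: 9.45
ee_pos: [0.5991, -0.2295, 0.0097]
tool_rot: [3.13, 0.272, 0.001]
force: [-4.4, 3.9, 12.3]
width: 0.0567
gripper_force: 33.1
t: 10.15
ee_pos: [0.6, -0.2296, 0.1108]
tool_rot: [3.128, 0.273, 0.005]
force: [-1.2, -0.6, -0.6]
width: 0.0849
gripper_force: 0.0
t 10.2 pos [ 600.  -229.6  110.8] yaw 10.0 F [-1.2 -0.6 -0.6] w 84.9 g 0
640 0 115 11.2 -> [  79.2 -219.2   -4.4] [ 0.1 -0.2 -1.2]
615.9 258.2 115 11.2 -> [  26.5 -258.    -0. ] [0. 0. 0.]
615.9 258.2 19 11.2 -> [-0. -0. 96.] [0. 0. 0.]
```

```bash
python3 -m crank '[{"x":79,"y":-219,"z":-4,"rx":0,"ry":0,"rz":-1.2},{"x":79,"y":-219,"z":-4,"rx":0,"ry":0,"rz":-1.2},{"x":79,"y":-219,"z":-4,"rx":0,"ry":0,"rz":-1.2},{"x":79,"y":-219,"z":-4,"rx":0,"ry":0,"rz":-1.2},{"x":79,"y":-219,"z":-4,"rx":0,"ry":0,"rz":-1.2},{"x":100,"y":-477,"z":-4,"rx":0,"ry":0,"rz":-1.2},{"x":100,"y":-477,"z":-4,"rx":0,"ry":0,"rz":-1.2},{"x":100,"y":-477,"z":-4,"rx":0,"ry":0,"rz":-1.2},{"x":100,"y":-477,"z":-4,"rx":0,"ry":0,"rz":-1.2},{"x":100,"y":-477,"z":-4,"rx":0,"ry":0,"rz":-1.2}]' && python3 -m crank '[{"x":0,"y":0,"z":0,"rx":0,"ry":0,"rz":0},{"x":0,"y":0,"z":0,"rx":0,"ry":0,"rz":0}]' && python3 g.py "615.9 258.2 19 11.2" && python3 - <<'E'
from h import *
p,d=grab_frame("top");np.save("pics/t4.npy",d);cv2.imwrite("pics/t4.png",p[:,:,::-1])
s,ds=grab_frame("side")
Z=cv2.medianBlur((world("top",d)[...,2]*1000).astype(np.float32),3)
hsv=cv2.cvtColor(p,cv2.COLOR_RGB2HSV).astype(int);S,V=hsv[...,1],hsv[...,2]
m=roi(Z>24,355,183,30);c=big(m).reshape(-1,2);print("handset",rect(ray("top",c,.0285)),"Z med",np.median(Z[170:195,350:360]))
m=roi((S<95)&(V<110),466,273,45);m=cv2.morphologyEx(m.astype(np.uint8),cv2.MORPH_OPEN,np.ones((5,5)));print("cradle",rect(ray("top",big(m).reshape(-1,2),.010)))
cv2.imwrite("pics/t4c.png",np.vstack([np.hstack([cv2.resize(q,(390,290)) for q in (p[170:230,395:475,::-1],p[243:303,426:506,::-1])]),
 np.hstack([cv2.resize(q,(390,290)) for q in (s[130:220,140:260,::-1],s[250:340,280:400,::-1])])]))
E
```

```text
t: 11.15
ee_pos: [0.6147, 0.2508, 0.1105]
tool_rot: [3.126, 0.306, -0.005]
force: [0.7, -0.3, 0.4]
width: 0.0851
gripper_force: 0.0
t: 11.35
ee_pos: [0.6149, 0.2498, 0.1105]
tool_rot: [3.126, 0.309, -0.005]
force: [-0.2, -1.1, 0.1]
width: 0.0849
gripper_force: 0.0
t 11.3 pos [614.9 249.8 110.5] yaw 11.3 F [-0.2 -1.1  0.1] w 84.9 g 0
615.9 258.2 19 11.2 -> [ 2.9 -8.1 91.5] [0.  0.2 0.1]
handset ([665.4, 27.8], 17.5, [118.1, 54.7]) Z med nan
cradle ([397.0, -316.8], 9.6, [151.1, 96.2])
```

View pics/t4c.png

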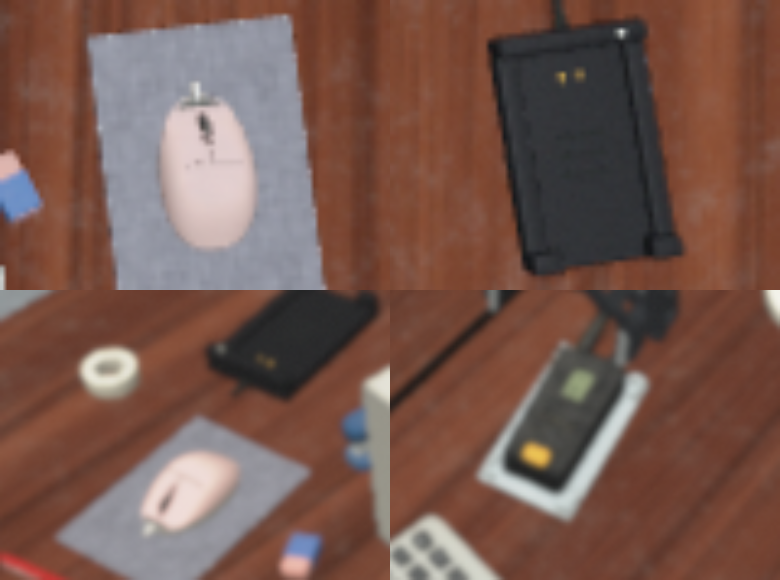

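Mouse sits flat on the mat and the cradle is empty, notch at the bottom. The radio lies on the stand with its antenna towards the robot. Picking the radio.

```bash
python3 -m crank '[{"x":3,"y":-8,"z":40,"rx":0,"ry":0,"rz":0},{"x":3,"y":-8,"z":75,"rx":0,"ry":0,"rz":0},{"x":3,"y":-8,"z":90,"rx":0,"ry":0,"rz":0},{"x":3,"y":-8,"z":90,"rx":0,"ry":0,"rz":0},{"x":3,"y":-8,"z":90,"rx":0,"ry":0,"rz":0}]' && python3 g.py "615.9 258.2 20 11.2" && python3 -m crank '[{"x":0,"y":0,"z":0,"rx":0,"ry":0,"rz":0},{"x":0,"y":0,"z":0,"rx":0,"ry":0,"rz":0},{"x":0,"y":0,"z":0,"rx":0,"ry":0,"rz":0},{"x":0,"y":0,"z":0,"rx":0,"ry":0,"rz":0},{"x":0,"y":0,"z":0,"rx":0,"ry":0,"rz":0}]' 40 50 && python3 g.py "615.9 258.2 110 11.2" "640 0 110 11.2" "560 -316 110 9.6" "397 -316.9 110 9.6"
```

```text
t: 11.95
ee_pos: [0.6181, 0.2571, 0.0242]
tool_rot: [-3.126, -0.305, -0.002]
force: [0.3, -0.1, 0.7]
width: 0.085
gripper_force: 0.0
t 11.9 pos [618.1 257.1  24.2] yaw 11.1 F [ 0.3 -0.1  0.7] w 85.0 g 0
615.9 258.2 20 11.2 -> [-2.  -1.5  4.2] [-0.  -0.1 -0.1]
t: 12.45
ee_pos: [0.6179, 0.2578, 0.0246]
tool_rot: [-3.126, -0.306, -0.004]
force: [-1.7, -1.8, 8.9]
width: 0.0488
gripper_force: 51.4
t 12.4 pos [617.9 257.8  24.6] yaw 11.2 F [-1.7 -1.8  8.9] w 48.8 g 51
615.9 258.2 110 11.2 -> [ -1.7  -0.8 -85.4] [-0.  -0.1 -0. ]
640 0 110 11.2 -> [-26.5 258.    0. ] [0. 0. 0.]
560 -316 110 9.6 -> [-139.9  294.4    0. ] [ 0.  -0.   1.6]
397 -316.9 110 9.6 -> [-160.9  -26.3   -0. ] [0. 0. 0.]
```

```bash
python3 -m crank '[{"x":0,"y":0,"z":0,"rx":0,"ry":0,"rz":0},{"x":0,"y":0,"z":0,"rx":0,"ry":0,"rz":0},{"x":-2,"y":-1,"z":5,"rx":0,"ry":0,"rz":0},{"x":-2,"y":-1,"z":5,"rx":0,"ry":0,"rz":0}]' 85 && python3 -m crank '[{"x":0,"y":0,"z":0,"rx":0,"ry":0,"rz":0},{"x":0,"y":0,"z":0,"rx":0,"ry":0,"rz":0},{"x":0,"y":0,"z":0,"rx":0,"ry":0,"rz":0},{"x":0,"y":0,"z":0,"rx":0,"ry":0,"rz":0},{"x":0,"y":0,"z":0,"rx":0,"ry":0,"rz":0}]' 40 50 && python3 g.py "615.9 258.2 110 11.2" "640 0 110 11.2" "560 -316 110 9.6" "397 -316.9 110 9.6"
```

```text
t: 12.85
ee_pos: [0.6144, 0.2581, 0.0168]
tool_rot: [3.126, 0.306, -0.002]
force: [0.1, 0.3, -0.2]
width: 0.085
gripper_force: 0.0
t: 13.35
ee_pos: [0.6154, 0.2583, 0.0183]
tool_rot: [-3.126, -0.306, -0.001]
force: [0.5, 0.1, 5.4]
width: 0.0496
gripper_force: 52.9
t 13.3 pos [615.4 258.3  18.3] yaw 11.2 F [0.5 0.1 5.4] w 49.6 g 53
615.9 258.2 110 11.2 -> [  0.6   0.2 -91.7] [-0.  -0.1 -0. ]
640 0 110 11.2 -> [-26.5 258.    0. ] [0. 0. 0.]
560 -316 110 9.6 -> [-139.9  294.4    0. ] [ 0.  -0.   1.6]
397 -316.9 110 9.6 -> [-160.9  -26.3   -0. ] [0. 0. 0.]
```

```bash
python3 -m crank '[{"x":0,"y":0,"z":-20,"rx":0,"ry":0,"rz":0},{"x":0,"y":0,"z":-70,"rx":0,"ry":0,"rz":0},{"x":0,"y":0,"z":-120,"rx":0,"ry":0,"rz":0},{"x":0,"y":0,"z":-170,"rx":0,"ry":0,"rz":0},{"x":0,"y":0,"z":-222,"rx":0,"ry":0,"rz":0},{"x":0,"y":0,"z":-222,"rx":0,"ry":0,"rz":0}]' && python3 g.py "500 -50 240 10.4" "397 -316.9 240 9.6" "397 -316.9 60 9.6"
```

```text
t: 13.95
ee_pos: [0.6166, 0.2587, 0.2473]
tool_rot: [-3.124, -0.306, -0.016]
force: [-0.2, -0.4, -3.3]
width: 0.0496
gripper_force: 53.5
t 13.9 pos [616.6 258.7 247.3] yaw 11.2 F [-0.2 -0.4 -3.3] w 49.6 g 54
500 -50 240 10.4 -> [-174.3  280.2    5. ] [-0.1 -0.6  0.8]
397 -316.9 240 9.6 -> [-149.5  243.9    0. ] [ 0.  -0.   0.8]
397 -316.9 60 9.6 -> [  0.  -0. 180.] [0. 0. 0.]
```

```bash
python3 - <<'E'
from h import *
s,_=grab_frame("side");p,_=grab_frame("top")
cv2.imwrite("pics/s5.png",np.hstack([cv2.resize(s[160:360,250:450,::-1],(400,400)),cv2.resize(p[140:240,230:330,::-1],(400,400))]))
E
```

```text
(no output)
```

View pics/s5.png

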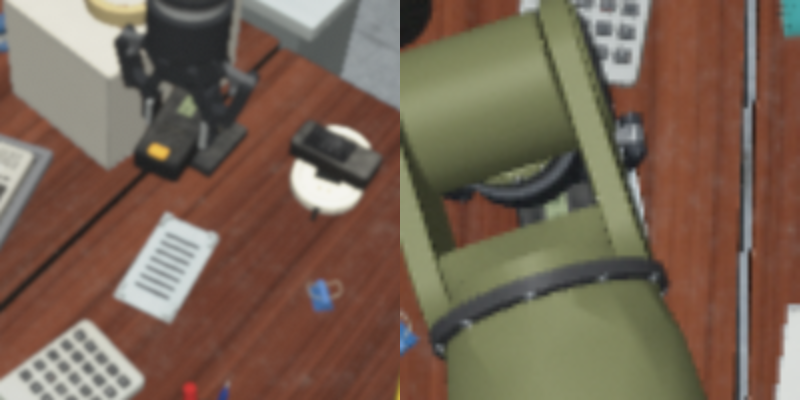

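Radio is held level and the stand is empty at (165,265) in the side crop. Carrying it over the drawers.

```bash
python3 -m crank '[{"x":-324,"y":524,"z":5,"rx":0,"ry":-0.6,"rz":1.6},{"x":-324,"y":524,"z":5,"rx":0,"ry":-0.6,"rz":1.6},{"x":-324,"y":524,"z":5,"rx":0,"ry":-0.6,"rz":1.6},{"x":-324,"y":524,"z":5,"rx":0,"ry":-0.6,"rz":1.6},{"x":-324,"y":524,"z":5,"rx":0,"ry":-0.6,"rz":1.6},{"x":-324,"y":524,"z":5,"rx":0,"ry":-0.6,"rz":1.6},{"x":-324,"y":524,"z":5,"rx":0,"ry":-0.6,"rz":1.6},{"x":-324,"y":524,"z":5,"rx":0,"ry":-0.6,"rz":1.6},{"x":-324,"y":524,"z":5,"rx":0,"ry":-0.6,"rz":1.6},{"x":-324,"y":524,"z":5,"rx":0,"ry":-0.6,"rz":1.6}]' && python3 g.py "397 -316.9 240 9.6" "397 -316.9 60 9.6"
```

```text
t: 15.05
ee_pos: [0.4379, -0.2113, 0.2334]
tool_rot: [-3.129, -0.263, 0.021]
force: [0.5, -1.3, -3.3]
width: 0.0492
gripper_force: 53.5
t 15.1 pos [ 437.9 -211.3  233.4] yaw 9.6 F [ 0.5 -1.3 -3.3] w 49.2 g 53
397 -316.9 240 9.6 -> [-58.   97.3  -6. ] [-0.1  0.8 -0. ]
397 -316.9 60 9.6 -> [  0.  -0. 180.] [0. 0. 0.]
```

```bash
python3 -m crank '[{"x":-58,"y":97,"z":0,"rx":0,"ry":0.6,"rz":0},{"x":-58,"y":97,"z":0,"rx":0,"ry":0.6,"rz":0},{"x":-58,"y":97,"z":0,"rx":0,"ry":0.6,"rz":0},{"x":-58,"y":97,"z":50,"rx":0,"ry":0.6,"rz":0},{"x":-58,"y":97,"z":100,"rx":0,"ry":0.6,"rz":0},{"x":-58,"y":97,"z":150,"rx":0,"ry":0.6,"rz":0},{"x":-58,"y":97,"z":175,"rx":0,"ry":0.6,"rz":0},{"x":-58,"y":97,"z":175,"rx":0,"ry":0.6,"rz":0}]' && python3 g.py "397.5 -317 19 9.6" && python3 - <<'E'
from h import *
s,_=grab_frame("side");p,d=grab_frame("top");np.save("pics/t6.npy",d);cv2.imwrite("pics/t6.png",p[:,:,::-1])
cv2.imwrite("pics/s6.png",np.hstack([cv2.resize(s[90:190,180:280,::-1],(400,400)),cv2.resize(p[220:320,415:515,::-1],(400,400))]))
E
```

```text
t: 15.85
ee_pos: [0.3946, -0.3132, 0.0565]
tool_rot: [-3.124, -0.262, 0.01]
force: [0.4, 0.4, -2.8]
width: 0.05
gripper_force: 53.6
t 15.8 pos [ 394.6 -313.2   56.5] yaw 9.6 F [ 0.4  0.4 -2.8] w 50.0 g 54
397.5 -317 19 9.6 -> [ 2.5  4.5 37.5] [-0.4  0.3 -0. ]
```

View pics/s6.png

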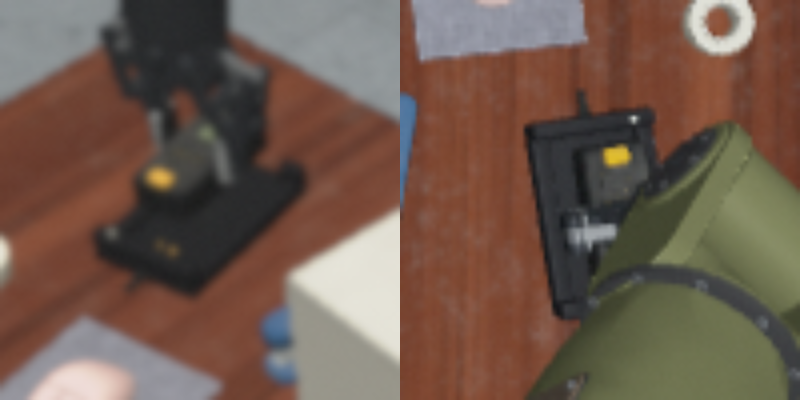

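Radio sits over the cradle, yellow end away from the robot and antenna to the notch end. Correcting and lowering.

```bash
python3 -m crank '[{"x":2.5,"y":4.5,"z":0,"rx":-0.4,"ry":0.3,"rz":0},{"x":2.5,"y":4.5,"z":15,"rx":-0.4,"ry":0.3,"rz":0},{"x":2.5,"y":4.5,"z":25,"rx":-0.4,"ry":0.3,"rz":0},{"x":2.5,"y":4.5,"z":32,"rx":-0.4,"ry":0.3,"rz":0},{"x":2.5,"y":4.5,"z":35,"rx":-0.4,"ry":0.3,"rz":0},{"x":2.5,"y":4.5,"z":35,"rx":-0.4,"ry":0.3,"rz":0}]' && python3 g.py "397.5 -317 18.3 9.6"
```

```text
t: 16.55
ee_pos: [0.4001, -0.3197, 0.0263]
tool_rot: [3.124, 0.262, 0.009]
force: [-0.5, 0.5, -3.3]
width: 0.0497
gripper_force: 53.6
t 16.6 pos [ 400.1 -319.7   26.3] yaw 9.6 F [-0.5  0.5 -3.3] w 49.7 g 54
397.5 -317 18.3 9.6 -> [-2.1 -3.1  8. ] [ 0.4 -0.3 -0. ]
```

```bash
python3 -m crank '[{"x":-2,"y":-3,"z":1,"rx":0.4,"ry":-0.3,"rz":0},{"x":-2,"y":-3,"z":3,"rx":0.4,"ry":-0.3,"rz":0},{"x":-2,"y":-3,"z":6,"rx":0.4,"ry":-0.3,"rz":0},{"x":-2,"y":-3,"z":7,"rx":0.4,"ry":-0.3,"rz":0},{"x":-2,"y":-3,"z":7,"rx":0.4,"ry":-0.3,"rz":0}]' && python3 g.py "397.5 -317 18.3 9.6"
```

```text
t: 17.05
ee_pos: [0.3976, -0.3171, 0.0192]
tool_rot: [-3.131, -0.263, 0.0]
force: [0.7, 0.3, -3.5]
width: 0.0496
gripper_force: 53.6
t 17.1 pos [ 397.6 -317.1   19.2] yaw 9.6 F [ 0.7  0.3 -3.5] w 49.6 g 54
397.5 -317 18.3 9.6 -> [-0.1 -0.1  0.9] [-0.  0. -0.]
```

```bash
python3 -m crank '[{"x":0,"y":0,"z":1,"rx":0,"ry":0,"rz":0},{"x":0,"y":0,"z":1.5,"rx":0,"ry":0,"rz":0},{"x":0,"y":0,"z":1.5,"rx":0,"ry":0,"rz":0}]' && python3 g.py
```

```text
t: 17.35
ee_pos: [0.3977, -0.3172, 0.0183]
tool_rot: [3.13, 0.263, 0.0]
force: [-1.9, 2.2, 3.7]
width: 0.0494
gripper_force: 54.4
t 17.4 pos [ 397.7 -317.2   18.3] yaw 9.6 F [-1.9  2.2  3.7] w 49.4 g 54
```

```bash
python3 -m crank '[{"x":0,"y":0,"z":0,"rx":0,"ry":0,"rz":0},{"x":0,"y":0,"z":0,"rx":0,"ry":0,"rz":0},{"x":0,"y":0,"z":0,"rx":0,"ry":0,"rz":0},{"x":0,"y":0,"z":-10,"rx":0,"ry":0,"rz":0},{"x":0,"y":0,"z":-60,"rx":0,"ry":0,"rz":0},{"x":0,"y":0,"z":-110,"rx":0,"ry":0,"rz":0},{"x":0,"y":0,"z":-160,"rx":0,"ry":0,"rz":0},{"x":0,"y":0,"z":-210,"rx":0,"ry":0,"rz":0},{"x":0,"y":0,"z":-222,"rx":0,"ry":0,"rz":0},{"x":0,"y":0,"z":-222,"rx":0,"ry":0,"rz":0}]' 85 && python3 g.py "430 0 240 50" "362.6 322.5 240 91.6"
```

```text
t: 18.35
ee_pos: [0.398, -0.3174, 0.2422]
tool_rot: [3.127, 0.262, 0.005]
force: [-1.0, 0.1, -1.3]
width: 0.0851
gripper_force: 0.0
t 18.4 pos [ 398.  -317.4  242.2] yaw 9.6 F [-1.   0.1 -1.3] w 85.1 g 0
430 0 240 50 -> [  84.4 -307.6    1.3] [  0.3  -0.1 -40.4]
362.6 322.5 240 91.6 -> [ 203.7 -258.9   -0. ] [  0.    0.  -41.6]
```

```bash
python3 -m crank '[{"x":84,"y":-307,"z":0,"rx":0,"ry":0,"rz":-40.4},{"x":84,"y":-307,"z":0,"rx":0,"ry":0,"rz":-40.4},{"x":84,"y":-307,"z":0,"rx":0,"ry":0,"rz":-40.4},{"x":84,"y":-307,"z":0,"rx":0,"ry":0,"rz":-40.4},{"x":84,"y":-307,"z":0,"rx":0,"ry":0,"rz":-40.4},{"x":84,"y":-307,"z":0,"rx":0,"ry":0,"rz":-40.4},{"x":84,"y":-307,"z":0,"rx":0,"ry":0,"rz":-40.4},{"x":84,"y":-307,"z":0,"rx":0,"ry":0,"rz":-40.4},{"x":84,"y":-307,"z":0,"rx":0,"ry":0,"rz":-40.4}]' && python3 g.py "362.6 322.5 240 91.6"
```

```text
t: 19.25
ee_pos: [0.4288, -0.0004, 0.2385]
tool_rot: [-2.846, -1.328, 0.003]
force: [0.0, -0.2, -0.3]
width: 0.0849
gripper_force: 0.0
t 19.2 pos [ 4.288e+02 -4.000e-01  2.385e+02] yaw 50.0 F [ 0.  -0.2 -0.3] w 84.9 g 0
362.6 322.5 240 91.6 -> [ 204.9 -258.1   -1.3] [ -0.1   0.  -41.6]
```

```bash
python3 -m crank '[{"x":205,"y":-258,"z":0,"rx":0,"ry":0,"rz":-41.6},{"x":205,"y":-258,"z":0,"rx":0,"ry":0,"rz":-41.6},{"x":205,"y":-258,"z":0,"rx":0,"ry":0,"rz":-41.6},{"x":205,"y":-258,"z":0,"rx":0,"ry":0,"rz":-41.6},{"x":205,"y":-258,"z":0,"rx":0,"ry":0,"rz":-41.6},{"x":205,"y":-258,"z":0,"rx":0,"ry":0,"rz":-41.6},{"x":205,"y":-258,"z":0,"rx":0,"ry":0,"rz":-41.6},{"x":205,"y":-258,"z":100,"rx":0,"ry":0,"rz":-41.6},{"x":205,"y":-258,"z":145,"rx":0,"ry":0,"rz":-41.6},{"x":205,"y":-258,"z":145,"rx":0,"ry":0,"rz":-41.6}]' && python3 -m crank '[{"x":0,"y":0,"z":0,"rx":0,"ry":0,"rz":0},{"x":0,"y":0,"z":0,"rx":0,"ry":0,"rz":0}]' && python3 g.py "362.6 322.5 25 91.6" && python3 - <<'E'
from h import *
s,_=grab_frame("side");p,d=grab_frame("top");np.save("pics/t7.npy",d);cv2.imwrite("pics/t7.png",p[:,:,::-1])
hsv=cv2.cvtColor(p,cv2.COLOR_RGB2HSV);m=roi(cv2.morphologyEx(((hsv[...,1]<95)).astype(np.uint8),cv2.MORPH_OPEN,np.ones((5,5))),282,202,32)
print("stand",rect(ray("top",big(m).reshape(-1,2),.007)))
cv2.imwrite("pics/s7.png",np.hstack([cv2.resize(s[190:290,360:460,::-1],(390,390)),cv2.resize(p[235:311,428:504,::-1],(390,390))]))
E
```

```text
t: 20.25
ee_pos: [0.3634, 0.3211, 0.092]
tool_rot: [2.192, 2.251, -0.002]
force: [1.0, 1.2, 0.7]
width: 0.085
gripper_force: 0.0
t: 20.45
ee_pos: [0.3642, 0.3219, 0.0954]
tool_rot: [-2.192, -2.251, 0.002]
force: [-0.6, -0.3, 0.4]
width: 0.0847
gripper_force: 0.0
t 20.4 pos [364.2 321.9  95.4] yaw 91.5 F [-0.6 -0.3  0.4] w 84.7 g 0
362.6 322.5 25 91.6 -> [ 0.7 -1.5 70.4] [-0.   0.  -0.1]
stand ([614.8, 259.0], 12.0, [133.7, 75.4])
```

View pics/s7.png

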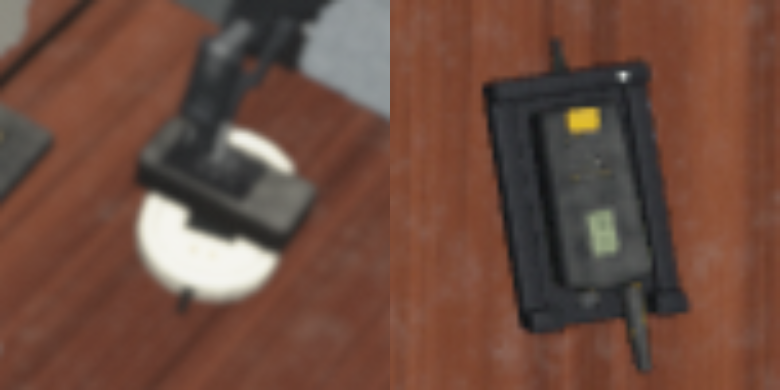

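Radio is seated with its antenna out through the notch at (640,330) in the right crop. The brick shows a dark patch on its side at (215,225) in the left crop, so I'll check its height before descending.

```bash
python3 - <<'E'
from h import *
p=cv2.imread("pics/top0.png");d=np.load("pics/top0.npy");W=world("top",d)*1000
print(W[265:275:1,248:264:2,2].round().astype(int));print(p[265:275,248:264:2].mean(-1).round().astype(int))
s=cv2.imread("pics/side0.png");D=np.load("pics/side0.npy");W=world("side",D)*1000
sl=np.s_[238:256:2,396:440:4];print(s[sl].mean(-1).round().astype(int));print(W[sl][...,2].round());print(W[sl][...,0].round());
E
```

```text
[[12  9 10 11  9 14 10 10]
 [17 14 11 12 12 11 15 10]
 [12 11 15 16 10 14 11 12]
 [12 15  8 10  9 12 11 15]
 [12 11 13 10 11  8 12 12]
 [12 16 13  9 14 11 11 10]
 [40 45 40 46 47 43 45 42]
 [47 45 46 45 47 44 47 50]
 [46 44 47 47 48 46 52 39]
 [52 46 42 50 48 50 47 45]]
[[243 243 242 194 243 243 243 241]
 [243 193 242 219 243 243 243 242]
 [243 219 243 240 243 243 243 244]
 [243 240 243 243 243 243 243 243]
 [243 243 243 241 192 161 243 242]
 [243 241 194 154  97  61 219 191]
 [170 153 101  54  53  61 131 106]
 [110  97  90  78  76  74  67  71]
 [ 74  63  56  51  53  52  47  48]
 [ 45  38  40  40  38  41  39  39]]
[[ 63  52  37  47  67  52  44  73 108 109 116]
 [ 98 170  55  36  50  71  56  90 106 109 115]
 [135 234 180  51  38  54  85 103 103 106 106]
 [175 234 240 114  38  40  60  95 108 112  85]
 [202 237 242 108  42  37  41  58  98 115  59]
 [212 239 242 146  65  42  39  41  62  93  51]
 [204 240 243 236 185  91  85  45  41  50  62]
 [179 240 243 241 241 222 202 145  44  41  74]
 [145 240 243 238 241 241 241 235 138  60  79]]
[[ 3. 26. 35. 42. 44. 44. 47. 47. 46. 44. 48.]
 [ 4. 1
[... 192 characters left out ...]
0.  9. 10. 10. 29. 35. 40. 45. 29.]
 [11. 16.  9. 12. 11. 14. 24. 30. 35. 37.  1.]
 [ 8. 21. 12. 12.  9. 10. 13. 22. 28. 34. -1.]
 [ 2. 15. 14.  9.  9.  9. 11.  9. 22. 23.  0.]]
[[375. 386. 388. 387. 382. 375. 371. 365. 357. 349. 347.]
 [382. 385. 388. 387. 385. 381. 376. 369. 361. 355. 350.]
 [382. 392. 381. 384. 386. 384. 378. 375. 366. 364. 355.]
 [387. 394. 385. 378. 385. 386. 383. 384. 375.  nan 360.]
 [405. 400. 389. 384. 378. 381. 381. 381. 378. 374. 367.]
 [409. 399. 395. 388. 382. 375. 384. 382. 380. 378. 358.]
 [414. 411. 400. 395. 388. 384. 386. 384. 381. 377. 341.]
 [417. 420. 407. 400. 392. 386. 382. 383. 381. 380. 344.]
 [418. 421. 414. 404. 397. 391. 386. 378. 382. 376. 351.]]
```

The patch is flat on the cradle floor (z about 11), so it's only a marking. Descending onto the brick.

```bash
python3 -m crank '[{"x":0.7,"y":-1.5,"z":40,"rx":0,"ry":0,"rz":0},{"x":0.7,"y":-1.5,"z":62,"rx":0,"ry":0,"rz":0},{"x":0.7,"y":-1.5,"z":70,"rx":0,"ry":0,"rz":0},{"x":0.7,"y":-1.5,"z":70,"rx":0,"ry":0,"rz":0},{"x":0.7,"y":-1.5,"z":70,"rx":0,"ry":0,"rz":0}]' && python3 -m crank '[{"x":0,"y":0,"z":0,"rx":0,"ry":0,"rz":0},{"x":0,"y":0,"z":0,"rx":0,"ry":0,"rz":0},{"x":0,"y":0,"z":0,"rx":0,"ry":0,"rz":0},{"x":0,"y":0,"z":0,"rx":0,"ry":0,"rz":0},{"x":0,"y":0,"z":0,"rx":0,"ry":0,"rz":0}]' 38 50 && python3 -m crank '[{"x":0,"y":0,"z":-10,"rx":0,"ry":0,"rz":0},{"x":0,"y":0,"z":-60,"rx":0,"ry":0,"rz":0},{"x":0,"y":0,"z":-70,"rx":0,"ry":0,"rz":0},{"x":0,"y":0,"z":-70,"rx":0,"ry":0,"rz":0}]' && python3 g.py "614.8 259 95 12" "614.8 259 17 12"
```

```text
t: 21.05
ee_pos: [0.3629, 0.3237, 0.0265]
tool_rot: [2.19, 2.252, 0.004]
force: [0.6, 0.4, 0.5]
width: 0.0849
gripper_force: 0.0
t: 21.55
ee_pos: [0.3625, 0.3234, 0.0259]
tool_rot: [2.19, 2.252, 0.002]
force: [-1.9, -3.6, 11.6]
width: 0.0488
gripper_force: 49.6
t: 21.95
ee_pos: [0.3627, 0.3237, 0.0967]
tool_rot: [2.19, 2.252, 0.006]
force: [0.5, -0.2, -2.0]
width: 0.0489
gripper_force: 53.3
t 21.9 pos [362.7 323.7  96.7] yaw 91.6 F [ 0.5 -0.2 -2. ] w 48.9 g 53
614.8 259 95 12 -> [-71.7 250.2   2.4] [ 0.1 -0.2 79.6]
614.8 259 17 12 -> [ 0. -0. 78.] [0. 0. 0.]
```

```bash
python3 -m crank '[{"x":-72,"y":251,"z":0,"rx":0,"ry":0,"rz":79.6},{"x":-72,"y":251,"z":0,"rx":0,"ry":0,"rz":79.6},{"x":-72,"y":251,"z":0,"rx":0,"ry":0,"rz":79.6},{"x":-72,"y":251,"z":0,"rx":0,"ry":0,"rz":79.6},{"x":-72,"y":251,"z":0,"rx":0,"ry":0,"rz":79.6},{"x":-72,"y":251,"z":0,"rx":0,"ry":0,"rz":79.6},{"x":-72,"y":251,"z":0,"rx":0,"ry":0,"rz":79.6},{"x":-72,"y":251,"z":0,"rx":0,"ry":0,"rz":79.6},{"x":-72,"y":251,"z":0,"rx":0,"ry":0,"rz":79.6},{"x":-72,"y":251,"z":0,"rx":0,"ry":0,"rz":79.6}]' && python3 -m crank '[{"x":0,"y":0,"z":20,"rx":0,"ry":0,"rz":0},{"x":0,"y":0,"z":40,"rx":0,"ry":0,"rz":0},{"x":0,"y":0,"z":40,"rx":0,"ry":0,"rz":0},{"x":0,"y":0,"z":40,"rx":0,"ry":0,"rz":0}]' && python3 g.py "615.7 259.2 18.9 12" && python3 - <<'E'
from h import *
s,_=grab_frame("side");p,d=grab_frame("top");np.save("pics/t8.npy",d);cv2.imwrite("pics/t8.png",p[:,:,::-1])
cv2.imwrite("pics/s8.png",np.hstack([cv2.resize(s[230:330,280:380,::-1],(390,390)),cv2.resize(p[235:325,210:300,::-1],(390,390))]))
hsv=cv2.cvtColor(p,cv2.COLOR_RGB2HSV);m=roi(((hsv[...,1]<60)&(hsv[...,2]>120)).astype(np.uint8),255,279,35)
m=cv2.morphologyEx(m,cv2.MORPH_OPEN,np.ones((5,5)));c=ray("top",big(m).reshape(-1,2),.0085)*1000
print("oval",rect(c/1000),cv2.fitEllipse(c.astype(np.float32)))
E
```

```text
t: 22.95
ee_pos: [0.6142, 0.2579, 0.0926]
tool_rot: [3.125, 0.319, -0.004]
force: [-0.3, 0.3, -2.1]
width: 0.0491
gripper_force: 53.4
t: 23.35
ee_pos: [0.6145, 0.258, 0.0539]
tool_rot: [3.124, 0.328, -0.003]
force: [0.2, -1.0, -1.4]
width: 0.0489
gripper_force: 53.2
t 23.4 pos [614.5 258.   53.9] yaw 12.0 F [ 0.2 -1.  -1.4] w 48.9 g 53
615.7 259.2 18.9 12 -> [ 1.5 -0.9 35. ] [ 0.   0.1 -0. ]
oval ([359.2, 350.3], 13.4, [130.5, 43.1]) ((360.8932800292969, 349.32135009765625), (44.41830825805664, 141.169921875), 104.09981536865234)
```

View pics/s8.png

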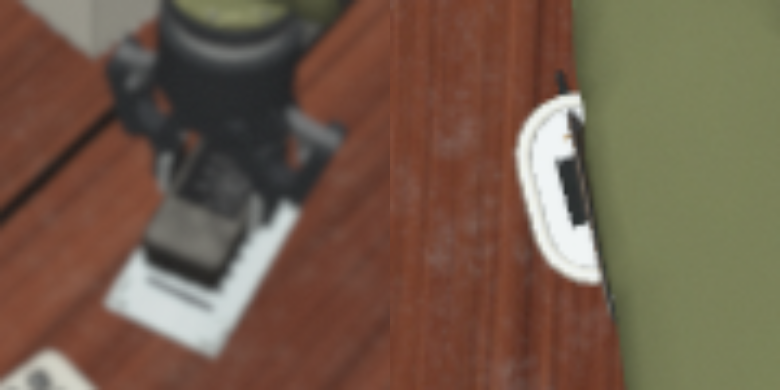

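Brick is aligned over the stand (left crop (200,240)). The arm hides the oval from the top camera, so I'll measure that later. Lowering the brick.

```bash
python3 -m crank '[{"x":1.5,"y":-1,"z":15,"rx":0,"ry":0,"rz":0},{"x":1.5,"y":-1,"z":26,"rx":0,"ry":0,"rz":0},{"x":1.5,"y":-1,"z":32,"rx":0,"ry":0,"rz":0},{"x":1.5,"y":-1,"z":34,"rx":0,"ry":0,"rz":0},{"x":1.5,"y":-1,"z":34,"rx":0,"ry":0,"rz":0}]' && python3 g.py "615.7 259.2 18.9 12" && python3 -m crank '[{"x":0,"y":0,"z":1,"rx":0,"ry":0,"rz":0},{"x":0,"y":0,"z":1.5,"rx":0,"ry":0,"rz":0},{"x":0,"y":0,"z":1.5,"rx":0,"ry":0,"rz":0}]' && python3 g.py "615.7 259.2 18.9 12"
```

```text
t: 23.95
ee_pos: [0.616, 0.2594, 0.0204]
tool_rot: [3.124, 0.328, -0.001]
force: [-0.2, 0.6, -2.1]
width: 0.0487
gripper_force: 53.3
t 23.9 pos [616.  259.4  20.4] yaw 12.0 F [-0.2  0.6 -2.1] w 48.7 g 53
615.7 259.2 18.9 12 -> [-0.4  0.1  1.5] [ 0.  0. -0.]
t: 24.25
ee_pos: [0.6162, 0.2595, 0.0195]
tool_rot: [3.124, 0.328, 0.0]
force: [-0.3, 0.2, -1.1]
width: 0.0491
gripper_force: 53.3
t 24.2 pos [616.2 259.5  19.5] yaw 12.0 F [-0.3  0.2 -1.1] w 49.1 g 53
615.7 259.2 18.9 12 -> [-0.6  0.1  0.6] [ 0. -0. -0.]
```

```bash
python3 -m crank '[{"x":-0.5,"y":0,"z":0.5,"rx":0,"ry":0,"rz":0},{"x":-0.5,"y":0,"z":1,"rx":0,"ry":0,"rz":0},{"x":-0.5,"y":0,"z":1,"rx":0,"ry":0,"rz":0}]' && python3 -m crank '[{"x":0,"y":0,"z":0,"rx":0,"ry":0,"rz":0},{"x":0,"y":0,"z":0,"rx":0,"ry":0,"rz":0},{"x":0,"y":0,"z":0,"rx":0,"ry":0,"rz":0},{"x":0,"y":0,"z":-10,"rx":0,"ry":0,"rz":0},{"x":0,"y":0,"z":-60,"rx":0,"ry":0,"rz":0},{"x":0,"y":0,"z":-100,"rx":0,"ry":0,"rz":0},{"x":0,"y":0,"z":-100,"rx":0,"ry":0,"rz":0}]' 85 && python3 g.py "640 0 120 10" "599 -229 120 10" "599 -229 9.5 10"
```

```text
t: 24.55
ee_pos: [0.6159, 0.2594, 0.0191]
tool_rot: [3.124, 0.328, 0.001]
force: [-2.0, -0.9, 4.6]
width: 0.0489
gripper_force: 53.9
t: 25.25
ee_pos: [0.6181, 0.2602, 0.1258]
tool_rot: [-3.122, -0.328, -0.016]
force: [-0.2, -0.4, -0.6]
width: 0.0848
gripper_force: 0.0
t 25.2 pos [618.1 260.2 125.8] yaw 12.0 F [-0.2 -0.4 -0.6] w 84.8 g 0
640 0 120 10 -> [-32.7 259.1   5.1] [-0.1 -0.6  2. ]
599 -229 120 10 -> [-80.1 218.4   0. ] [0. 0. 0.]
599 -229 9.5 10 -> [  0.   -0.  110.5] [0. 0. 0.]
```

```bash
python3 -m crank '[{"x":-33,"y":259,"z":0,"rx":0,"ry":-0.6,"rz":2},{"x":-33,"y":259,"z":0,"rx":0,"ry":-0.6,"rz":2},{"x":-33,"y":259,"z":0,"rx":0,"ry":-0.6,"rz":2},{"x":-33,"y":259,"z":0,"rx":0,"ry":-0.6,"rz":2},{"x":-33,"y":259,"z":0,"rx":0,"ry":-0.6,"rz":2},{"x":-33,"y":259,"z":0,"rx":0,"ry":-0.6,"rz":2},{"x":-120,"y":475,"z":0,"rx":0,"ry":-0.6,"rz":2},{"x":-120,"y":475,"z":0,"rx":0,"ry":-0.6,"rz":2},{"x":-120,"y":475,"z":0,"rx":0,"ry":-0.6,"rz":2},{"x":-120,"y":475,"z":0,"rx":0,"ry":-0.6,"rz":2}]' && python3 -m crank '[{"x":0,"y":0,"z":0,"rx":0,"ry":0,"rz":0}]' && python3 g.py "599 -229 10 10" && python3 - <<'E'
from h import *
p,d=grab_frame("top");np.save("pics/t9.npy",d);cv2.imwrite("pics/t9.png",p[:,:,::-1])
hsv=cv2.cvtColor(p,cv2.COLOR_RGB2HSV);S,V=hsv[...,1],hsv[...,2]
m=roi(((S<60)&(V>120)).astype(np.uint8),255,279,35)
m=cv2.morphologyEx(m,cv2.MORPH_OPEN,np.ones((5,5)));c=ray("top",big(m).reshape(-1,2),.0085)*1000
print("oval",rect(c/1000),cv2.fitEllipse(c.astype(np.float32)))
Z=cv2.medianBlur((world("top",d)[...,2]*1000).astype(np.float32),3)
for n,x,y,t,k in(("brick",282,202,25,3),("radio",466,273,26,9)):
    m=cv2.morphologyEx(roi((Z>t).astype(np.uint8),x,y,32),cv2.MORPH_OPEN,np.ones((k,k)));c=big(m);r=np.zeros_like(m);cv2.fillPoly(r,[c],1)
    r=cv2.erode(r,np.ones((5,5)));print(n,rect(ray("top",c.reshape(-1,2),.032)),"Z",np.nanmean(Z[r>0]))
E
```

```text
t: 26.25
ee_pos: [0.6022, -0.1991, 0.1187]
tool_rot: [3.128, 0.274, -0.016]
force: [0.3, -0.3, 0.1]
width: 0.0847
gripper_force: 0.0
t: 26.35
ee_pos: [0.6014, -0.2028, 0.1186]
tool_rot: [3.128, 0.265, -0.016]
force: [0.3, -0.0, 0.2]
width: 0.0846
gripper_force: 0.0
t 26.4 pos [ 601.4 -202.8  118.6] yaw 9.7 F [ 0.3 -0.   0.2] w 84.6 g 0
599 -229 10 10 -> [ -5.7  25.3 108.7] [ 0.1  0.6 -0.3]
oval ([364.3, 325.8], 16.2, [136.1, 92.2]) ((364.4441833496094, 326.23614501953125), (94.697998046875, 138.6474609375), 107.08338165283203)
brick ([615.1, 260.3], 14.4, [109.5, 50.8]) Z 39.549637
radio ([398.8, -280.6], 1.5, [188.8, 129.3]) Z 517.6174
```

```bash
python3 -m crank '[{"x":-5.7,"y":25.3,"z":40,"rx":0,"ry":0.6,"rz":-0.3},{"x":-5.7,"y":25.3,"z":80,"rx":0,"ry":0.6,"rz":-0.3},{"x":-5.7,"y":25.3,"z":103,"rx":0,"ry":0.6,"rz":-0.3},{"x":-5.7,"y":25.3,"z":108,"rx":0,"ry":0.6,"rz":-0.3},{"x":-5.7,"y":25.3,"z":108,"rx":0,"ry":0.6,"rz":-0.3}]' && python3 g.py "599 -229 10 10"
```

```text
t: 26.9
ee_pos: [0.6007, -0.2228, 0.0105]
tool_rot: [-3.129, -0.284, 0.001]
force: [0.3, 0.8, 1.0]
width: 0.0851
gripper_force: 0.0
t 26.9 pos [ 600.7 -222.8   10.5] yaw 10.4 F [0.3 0.8 1. ] w 85.1 g 0
599 -229 10 10 -> [-2.7  5.8  0.5] [-0.   0.   0.4]
```

```bash
python3 -m crank '[{"x":-2.7,"y":5.8,"z":0,"rx":0,"ry":0,"rz":0.4},{"x":-2.7,"y":5.8,"z":0,"rx":0,"ry":0,"rz":0.4},{"x":-2.7,"y":5.8,"z":0,"rx":0,"ry":0,"rz":0.4}]' && python3 -m crank '[{"x":0,"y":0,"z":0,"rx":0,"ry":0,"rz":0},{"x":0,"y":0,"z":0,"rx":0,"ry":0,"rz":0},{"x":0,"y":0,"z":0,"rx":0,"ry":0,"rz":0},{"x":0,"y":0,"z":0,"rx":0,"ry":0,"rz":0},{"x":0,"y":0,"z":0,"rx":0,"ry":0,"rz":0}]' 45 30 && python3 g.py && python3 -m crank '[{"x":0,"y":0,"z":-10,"rx":0,"ry":0,"rz":0},{"x":0,"y":0,"z":-60,"rx":0,"ry":0,"rz":0},{"x":0,"y":0,"z":-100,"rx":0,"ry":0,"rz":0},{"x":0,"y":0,"z":-100,"rx":0,"ry":0,"rz":0}]' && python3 g.py "640 0 115 12" "620 170 115 12" "360 325 115 16.6" "360 325 17 16.6"
```

```text
t: 27.2
ee_pos: [0.5992, -0.2305, 0.0116]
tool_rot: [3.129, 0.27, 0.003]
force: [0.5, -0.0, -0.6]
width: 0.0851
gripper_force: 0.0
t: 27.7
ee_pos: [0.5989, -0.23, 0.0113]
tool_rot: [3.13, 0.271, 0.001]
force: [-3.5, 2.8, 7.4]
width: 0.0555
gripper_force: 29.6
t 27.7 pos [ 598.9 -230.    11.3] yaw 9.9 F [-3.5  2.8  7.4] w 55.5 g 30
t: 28.1
ee_pos: [0.601, -0.2312, 0.1173]
tool_rot: [3.125, 0.27, 0.014]
force: [0.4, -0.3, -0.2]
width: 0.0554
gripper_force: 29.8
t 28.1 pos [ 601.  -231.2  117.3] yaw 9.9 F [ 0.4 -0.3 -0.2] w 55.4 g 30
640 0 115 12 -> [  78.1 -221.     1.7] [ 0.3 -0.5 -2.1]
620 170 115 12 -> [  15.8 -170.4   -0. ] [0. 0. 0.]
360 325 115 16.6 -> [-222.1 -205.7   -0. ] [ 0.   0.  -4.6]
360 325 17 16.6 -> [ 0. -0. 98.] [0. 0. 0.]
```

```bash
python3 -m crank '[{"x":78,"y":-221,"z":0,"rx":0,"ry":-0.5,"rz":-2.1},{"x":78,"y":-221,"z":0,"rx":0,"ry":-0.5,"rz":-2.1},{"x":78,"y":-221,"z":0,"rx":0,"ry":-0.5,"rz":-2.1},{"x":78,"y":-221,"z":0,"rx":0,"ry":-0.5,"rz":-2.1},{"x":78,"y":-221,"z":0,"rx":0,"ry":-0.5,"rz":-2.1},{"x":95,"y":-392,"z":0,"rx":0,"ry":-0.5,"rz":-2.1},{"x":95,"y":-392,"z":0,"rx":0,"ry":-0.5,"rz":-2.1},{"x":95,"y":-392,"z":0,"rx":0,"ry":-0.5,"rz":-2.1},{"x":95,"y":-392,"z":0,"rx":0,"ry":-0.5,"rz":-2.1}]' && python3 g.py "360.6 325 115 16.6" && python3 - <<'E'
from h import *
p=cv2.imread("pics/t4.png");hsv=cv2.cvtColor(p,cv2.COLOR_BGR2HSV);H,S,V=[hsv[...,i].astype(int) for i in range(3)]
m=roi(((V>170)&((H<20)|(H>170))).astype(np.uint8),437,208,30);m=cv2.morphologyEx(m,cv2.MORPH_OPEN,np.ones((5,5)))
c=ray("top",big(m).reshape(-1,2),.015)*1000;print("mouse on mat",rect(c/1000),cv2.fitEllipse(c.astype(np.float32)))
E
```

```text
t: 29.0
ee_pos: [0.6239, 0.1764, 0.1101]
tool_rot: [3.123, 0.333, -0.014]
force: [0.7, -1.1, -0.4]
width: 0.0557
gripper_force: 29.8
t 29.0 pos [623.9 176.4 110.1] yaw 12.2 F [ 0.7 -1.1 -0.4] w 55.7 g 30
360.6 325 115 16.6 -> [-226.1 -200.8   -2.8] [-0.   0.5 -4.4]
mouse on mat ([598.5, -229.3], 0.8, [83.3, 58.0]) ((597.159912109375, -228.44305419921875), (58.71715545654297, 85.54102325439453), 103.84210205078125)
```

```bash
python3 -m crank '[{"x":-226,"y":-201,"z":-3,"rx":0,"ry":0.5,"rz":-4.4},{"x":-226,"y":-201,"z":-3,"rx":0,"ry":0.5,"rz":-4.4},{"x":-226,"y":-201,"z":-3,"rx":0,"ry":0.5,"rz":-4.4},{"x":-226,"y":-201,"z":-3,"rx":0,"ry":0.5,"rz":-4.4},{"x":-226,"y":-201,"z":-3,"rx":0,"ry":0.5,"rz":-4.4},{"x":-226,"y":-201,"z":-3,"rx":0,"ry":0.5,"rz":-4.4},{"x":-226,"y":-201,"z":-3,"rx":0,"ry":0.5,"rz":-4.4},{"x":-226,"y":-201,"z":40,"rx":0,"ry":0.5,"rz":-4.4},{"x":-226,"y":-201,"z":60,"rx":0,"ry":0.5,"rz":-4.4},{"x":-226,"y":-201,"z":60,"rx":0,"ry":0.5,"rz":-4.4}]' && python3 -m crank '[{"x":0,"y":0,"z":0,"rx":0,"ry":0,"rz":0}]' && python3 g.py "360.6 325 18.3 16.6" && python3 - <<'E'
from h import *
s,_=grab_frame("side");p,d=grab_frame("top");np.save("pics/t10.npy",d);cv2.imwrite("pics/t10.png",p[:,:,::-1])
cv2.imwrite("pics/s10.png",np.hstack([cv2.resize(s[180:280,360:460,::-1],(390,390)),cv2.resize(p[235:325,210:300,::-1],(390,390))]))
E
```

```text
t: 30.0
ee_pos: [0.3605, 0.3209, 0.05]
tool_rot: [3.107, 0.447, -0.006]
force: [0.4, 0.6, 0.2]
width: 0.0557
gripper_force: 29.8
t: 30.1
ee_pos: [0.362, 0.3219, 0.0528]
tool_rot: [-3.109, -0.447, -0.0]
force: [1.4, 0.5, -0.1]
width: 0.0557
gripper_force: 29.8
t 30.1 pos [362.  321.9  52.8] yaw 16.4 F [ 1.4  0.5 -0.1] w 55.7 g 30
360.6 325 18.3 16.6 -> [-0.5 -3.4 34.5] [-0.  -0.  -0.2]
```

View pics/s10.png

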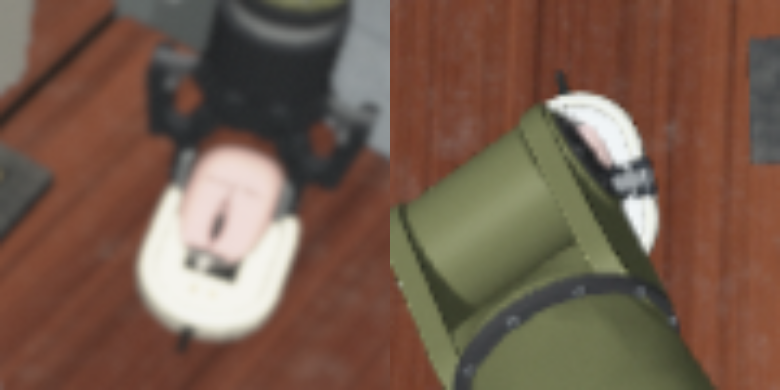

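Mouse is gripped over the oval, nose at (212,262) in the left crop and pointing along the oval. Lowering.

```bash
python3 -m crank '[{"x":-0.5,"y":-3.4,"z":5,"rx":0,"ry":0,"rz":-0.2},{"x":-0.5,"y":-3.4,"z":18,"rx":0,"ry":0,"rz":-0.2},{"x":-0.5,"y":-3.4,"z":27,"rx":0,"ry":0,"rz":-0.2},{"x":-0.5,"y":-3.4,"z":32,"rx":0,"ry":0,"rz":-0.2},{"x":-0.5,"y":-3.4,"z":32,"rx":0,"ry":0,"rz":-0.2}]' && python3 g.py "360.6 325 18.3 16.6"
```

```text
t: 30.7
ee_pos: [0.3598, 0.3247, 0.0193]
tool_rot: [3.108, 0.453, -0.002]
force: [-0.4, -0.2, -0.5]
width: 0.0558
gripper_force: 29.8
t 30.7 pos [359.8 324.7  19.3] yaw 16.6 F [-0.4 -0.2 -0.5] w 55.8 g 30
360.6 325 18.3 16.6 -> [ 0.8 -0.1  1. ] [ 0.   0.1 -0. ]
```

```bash
python3 -m crank '[{"x":0.8,"y":0,"z":0.5,"rx":0,"ry":0,"rz":0},{"x":0.8,"y":0,"z":1,"rx":0,"ry":0,"rz":0},{"x":0.8,"y":0,"z":1.5,"rx":0,"ry":0,"rz":0},{"x":0.8,"y":0,"z":1.5,"rx":0,"ry":0,"rz":0}]' && python3 g.py
```

```text
t: 31.1
ee_pos: [0.361, 0.3253, 0.0188]
tool_rot: [-3.108, -0.453, -0.0]
force: [0.2, 0.4, -0.5]
width: 0.0554
gripper_force: 29.8
t 31.1 pos [361.  325.3  18.8] yaw 16.6 F [ 0.2  0.4 -0.5] w 55.4 g 30
```

```bash
python3 -m crank '[{"x":0,"y":0,"z":0.5,"rx":0,"ry":0,"rz":0},{"x":0,"y":0,"z":1,"rx":0,"ry":0,"rz":0},{"x":0,"y":0,"z":1,"rx":0,"ry":0,"rz":0}]' && python3 g.py
```

```text
t: 31.4
ee_pos: [0.3611, 0.3253, 0.0183]
tool_rot: [-3.108, -0.453, -0.0]
force: [-2.9, -2.8, 8.1]
width: 0.0555
gripper_force: 32.1
t 31.4 pos [361.1 325.3  18.3] yaw 16.6 F [-2.9 -2.8  8.1] w 55.5 g 32
```

```bash
python3 -m crank '[{"x":0,"y":0,"z":0,"rx":0,"ry":0,"rz":0},{"x":0,"y":0,"z":0,"rx":0,"ry":0,"rz":0},{"x":0,"y":0,"z":0,"rx":0,"ry":0,"rz":0},{"x":0,"y":0,"z":-10,"rx":0,"ry":0,"rz":0},{"x":0,"y":0,"z":-60,"rx":0,"ry":0,"rz":0},{"x":0,"y":0,"z":-110,"rx":0,"ry":0,"rz":0},{"x":0,"y":0,"z":-160,"rx":0,"ry":0,"rz":0},{"x":0,"y":0,"z":-210,"rx":0,"ry":0,"rz":0},{"x":0,"y":0,"z":-240,"rx":0,"ry":0,"rz":0},{"x":0,"y":0,"z":-240,"rx":0,"ry":0,"rz":0}]' 85 && python3 g.py "400 20 260 16.6"
```

```text
t: 32.4
ee_pos: [0.3618, 0.3259, 0.2628]
tool_rot: [-3.105, -0.453, -0.011]
force: [0.2, 0.8, 0.9]
width: 0.0851
gripper_force: 0.0
t 32.4 pos [361.8 325.9 262.8] yaw 16.6 F [0.2 0.8 0.9] w 85.1 g 0
400 20 260 16.6 -> [-50.7 304.    1.5] [-0.2 -0.4 -0. ]
```

```bash
python3 -m crank '[{"x":-51,"y":304,"z":0,"rx":0,"ry":0,"rz":0},{"x":-51,"y":304,"z":0,"rx":0,"ry":0,"rz":0},{"x":-51,"y":304,"z":0,"rx":0,"ry":0,"rz":0},{"x":-51,"y":304,"z":0,"rx":0,"ry":0,"rz":0},{"x":-51,"y":304,"z":0,"rx":0,"ry":0,"rz":0},{"x":-51,"y":304,"z":0,"rx":0,"ry":0,"rz":0},{"x":-51,"y":304,"z":0,"rx":0,"ry":0,"rz":0},{"x":-51,"y":304,"z":0,"rx":0,"ry":0,"rz":0}]' && python3 - <<'E'
from h import *
p,d=grab_frame("top");Z=np.mean([world("top",grab_frame("top")[1])[...,2]*1000 for _ in range(6)],0)
Zb=cv2.medianBlur(Z.astype(np.float32),3)
for n,x,y,t,k,h in(("handset 32",355,183,24,3,.028),("brick 38",282,202,25,3,.032),("radio 38",466,273,26,9,.032),("mouse 44",253,278,24,3,.034)):
    m=cv2.morphologyEx(roi((Zb>t).astype(np.uint8),x,y,32),cv2.MORPH_OPEN,np.ones((k,k)));c=big(m);r=np.zeros_like(m);cv2.fillPoly(r,[c],1)
    r=cv2.erode(r,np.ones((5,5)))>0;v,u=np.nonzero(r);A=np.c_[u-u.mean(),v-v.mean(),np.ones(len(u))];f=np.linalg.lstsq(A,Z[r],rcond=None)[0]
    print(n,rect(ray("top",c.reshape(-1,2),h)),"Z",f[2].round(1),"slope mm/px",f[:2].round(3),"max",Z[r].max().round(1))
b=p[:,:,::-1];C=[(355,183),(466,273),(282,202),(255,279)]
t=[cv2.resize(b[y-30:y+30,x-40:x+40],(400,300),interpolation=cv2.INTER_CUBIC) for x,y in C]
cv2.imwrite("pics/fin.png",np.vstack([np.hstack(t[:2]),np.hstack(t[2:])]))
E
```

```text
t: 33.2
ee_pos: [0.3986, 0.0182, 0.2573]
tool_rot: [-3.109, -0.448, 0.001]
force: [-0.0, -0.1, 0.7]
width: 0.0851
gripper_force: 0.0
handset 32 ([666.2, 27.8], 17.5, [119.4, 54.4]) Z nan slope mm/px [nan nan] max nan
brick 38 ([615.3, 260.3], 13.7, [108.9, 51.1]) Z nan slope mm/px [nan nan] max nan
radio 38 ([408.4, -312.7], -88.4, [48.1, 38.9]) Z 39.0 slope mm/px [ 0.049 -0.015] max 41.2
mouse 44 ([362.0, 324.6], 16.0, [82.9, 57.4]) Z nan slope mm/px [nan nan] max nan
```

View pics/fin.png

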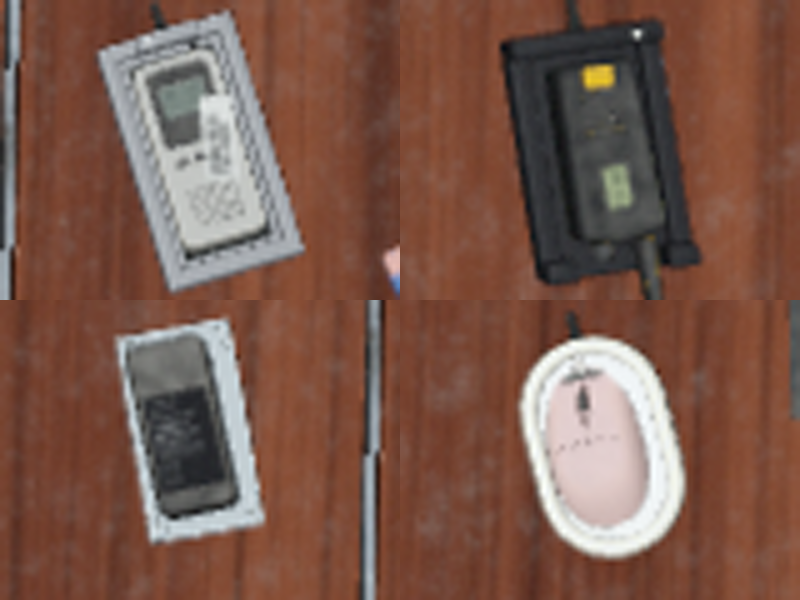

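All four look seated: handset in the dock, radio with its antenna through the notch, brick inside the corners, mouse in the oval. I'll do one last height and tilt check that skips the missing depth pixels.

```bash
python3 - <<'E'
from h import *
Z=np.nanmean([world("top",grab_frame("top")[1])[...,2]*1000 for _ in range(6)],0)
Zb=cv2.medianBlur(np.nan_to_num(Z).astype(np.float32),3)
for n,x,y,t,k,h in(("handset 32",355,183,24,3,.028),("brick 38",282,202,25,3,.032),("radio 38",466,273,26,7,.032),("mouse 44",253,278,24,3,.034)):
    m=cv2.morphologyEx(roi((Zb>t).astype(np.uint8),x,y,32),cv2.MORPH_OPEN,np.ones((k,k)));c=big(m);r=np.zeros_like(m);cv2.fillPoly(r,[c],1)
    r=(cv2.erode(r,np.ones((5,5)))>0)&np.isfinite(Z);v,u=np.nonzero(r);A=np.c_[u-u.mean(),v-v.mean(),np.ones(len(u))];f=np.linalg.lstsq(A,Z[r],rcond=None)[0]
    print(n,rect(ray("top",c.reshape(-1,2),h)),"Z",f[2].round(1),"slope",f[:2].round(3),"p98",np.percentile(Z[r],98).round(1))
E
```

```text
handset 32 ([665.5, 27.4], 18.3, [118.1, 54.7]) Z 31.7 slope [ 0.08  -0.074] p98 34.5
brick 38 ([615.3, 260.5], 14.0, [109.0, 50.8]) Z 39.6 slope [-0.018  0.002] p98 41.9
radio 38 ([398.5, -315.8], 8.7, [109.6, 54.5]) Z 39.3 slope [ 0.03  -0.015] p98 41.9
mouse 44 ([361.7, 324.9], 13.3, [85.4, 57.7]) Z 39.8 slope [-0.133  0.179] p98 45.7
```

```bash
python3 -c "
from rig import *
print(hand_in())"
```

```text
the job is handed in; nothing more can be done
None
```

The job is handed in: handset, radio, brick and mouse each sit level on their own holder, at the expected height within about 2 mm, with the radio's antenna out through the notch; about 34 s of the 144 s were used.

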